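# Raise the roll-front shutter and put the fuller of two pots back in the cabinet

## Task

Raise the roll shutter of the clear-sided bench cabinet all the way and let go, so that it stays up by itself; then take out the two tall white pots and stand one upright in the middle of each pan of the balance. Let go and see which pan sinks: put that pot, the fuller one, back upright on the cabinet's floor, leave the other standing on its pan to be topped up, and leave the shutter up. Knock nothing over and leave everything else on the bench where it is.

Things in the scene. Friction and masses are not known exactly. Their poses are not given: they have to be found in the camera images.
- cabinet: Fixed white cabinet with clear sides and a roll front, 302 mm wide (y), 302 deep, 192 high. Origin on the bench, mid-width, 129 mm behind its front edge; x points into the cabinet, y to its left, z up. With the shutter up, its bottom rail stands at x 12, z 175 mm and slats and hood cover all behind: reach things inside with the tool leaning out of the front, 30 to 45 degrees from vertical.
- cabinet_floor (a point): Point of the cabinet's floor right above the cabinet's origin, 30 mm above the bench, same axes. The floor is clear from x -115 (front sill, no higher) to 86 mm (inner back wall) and y -140 to 140 mm between side walls that follow the shutter's curve. A small dropper bottle (42 mm wide, x 58, y 98) and a small white jar (44 mm, x 58, y -100) are fixed at the back.
- shutter (a joint): Turn of the shutter about shutter_axis as it climbs the side tracks, rad: 0 shut, 1.42 fully up at its stop. 11 aluminium slats and a bottom rail, 280 mm wide, 0.34 kg in all, a little friction, at most about 4 N to raise. Let go low down it slides shut again; fully up, the weight of the slats that went over the top keeps it there.
- shutter_axis (a point): Centre of the circular side tracks, mid-width, 22 mm behind the cabinet's origin (x) and 41 mm above the bench; axes as cabinet. The slats run on a radius of 140 mm about the line through it along the cabinet's y.
- shutter_handle (a point): Grip point of the black handle in the middle of the shutter's bottom rail: a stub 30 mm wide along the cabinet's y, 12 to 17 mm thick, standing 50 mm out from the slats; grip point 34 mm out, so it moves on an arc of radius 174 mm about shutter_axis, in the cabinet's x-z plane: up, then over to +x. Pinched across its 30 mm width it can turn in the fingers.
- pot_a_mid (a point): Centre (half-way up) of one of two alike opaque white pots with screw caps: 48 mm across, 86 mm tall, so 43 mm above its underside; z up. Both start standing on the cabinet's floor behind the shutter, side by side along its y, 90 mm or more apart. They weigh 0.14 to 0.30 kg; the fuller is at least 60 g heavier.
- pot_b_mid (a point): Centre (half-way up) of the other of the two alike white pots, same size.
- balance: Fixed grey two-pan bench balance, base 110 mm (x) by 300 mm (y), with two pans side by side along its y axis. Origin on the bench under the middle. Between the pans stands a white scale plate 70 mm wide with a red pointer, up to 128 mm above the bench.
- beam (a joint): Tilt of the balance beam, rad: 0 level, +0.10 right pan (-y of the balance) fully down, -0.10 left pan (+y) fully down. Pans hang 120 mm either side of the pivot; a linkage keeps them level. Empty it stands level; a pot, or the difference of the two, swings it fully over within about 2 s.
- pan_left_top (a point): Centre of the upper face of the left pan (+y of the balance), a round steel dish 115 mm across, flat 105 mm inside a 3 mm lip. 98 mm above the bench when level, 12 mm lower or higher when the beam is fully over.
- pan_right_top (a point): The same of the right pan (at -y of the balance).
- dish: Loose glass petri dish, 60 mm across, 12 mm high, on the bench; bystander. Origin: centre of its underside.
- jar_o: Loose orange jar with grey lid, 108 mm across, 111 mm tall, behind the balance; bystander. Origin: centre of its underside.
- spoon: Loose white plastic scoop lying on the bench near its front edge, 117 mm long, 36 wide, 20 high; bystander. Origin: middle of its underside.

How it is judged (in metres and radians):
On the way, in this order (a step that is already met when the one before it is completed fails the run):
1. the shutter is fully up and stays there with nothing holding it (value of joint shutter above 1.25 rad and contact force between the fingers and anything else below 0.3 N), for 0.4 s.
2. one pot stands upright on a pan, let go (((horizontal distance between pot_a_mid and pan_left_top below 0.032 m and z of pot_a_mid in the frame of pan_left_top between 0.036 and 0.05 m and angle between pot_a_mid's own z axis and vertical below 0.15 rad) or (horizontal distance between pot_a_mid and pan_right_top below 0.032 m and z of pot_a_mid in the frame of pan_right_top between 0.036 and 0.05 m and angle between pot_a_mid's own z axis and vertical below 0.15 rad) or (horizontal distance between pot_b_mid and pan_left_top below 0.032 m and z of pot_b_mid in the frame of pan_left_top between 0.036 and 0.05 m and angle between pot_b_mid's own z axis and vertical below 0.15 rad) or (horizontal distance between pot_b_mid and pan_right_top below 0.032 m and z of pot_b_mid in the frame of pan_right_top between 0.036 and 0.05 m and angle between pot_b_mid's own z axis and vertical below 0.15 rad)) and contact force between the fingers and anything else below 0.3 N), for 0.2 s.
3. the pots stand on opposite pans, let go, and the beam has come to rest on one side ((((horizontal distance between pot_a_mid and pan_left_top below 0.032 m and z of pot_a_mid in the frame of pan_left_top between 0.036 and 0.05 m and angle between pot_a_mid's own z axis and vertical below 0.15 rad) and (horizontal distance between pot_b_mid and pan_right_top below 0.032 m and z of pot_b_mid in the frame of pan_right_top between 0.036 and 0.05 m and angle between pot_b_mid's own z axis and vertical below 0.15 rad)) or ((horizontal distance between pot_b_mid and pan_left_top below 0.032 m and z of pot_b_mid in the frame of pan_left_top between 0.036 and 0.05 m and angle between pot_b_mid's own z axis and vertical below 0.15 rad) and (horizontal distance between pot_a_mid and pan_right_top below 0.032 m and z of pot_a_mid in the frame of pan_right_top between 0.036 and 0.05 m and angle between pot_a_mid's own z axis and vertical below 0.15 rad))) and (value of joint beam above 0.08 rad or value of joint beam below -0.08 rad) and contact force between the fingers and anything else below 0.3 N), for 0.3 s.
At the end, for the whole second after the job is handed in: Shutter up (joint over 1.25). The pot whose pan sank stands upright (within 7 degrees) on the cabinet's floor, centre at x -0.090 to 0.075 and |y| < 0.118 in the cabinet's frame; the other stands upright on a pan, within 32 mm of its centre; both at rest (value of joint shutter above 1.25 rad and x of pot_a_mid in the frame of cabinet between -0.09 and 0.075 m and y of pot_a_mid in the frame of cabinet between -0.118 and 0.118 m and z of pot_a_mid in the frame of cabinet between 0.067 and 0.079 m and angle between pot_a_mid's own z axis and vertical below 0.12 rad and ((horizontal distance between pot_b_mid and pan_left_top below 0.032 m and z of pot_b_mid in the frame of pan_left_top between 0.036 and 0.05 m and angle between pot_b_mid's own z axis and vertical below 0.15 rad) or (horizontal distance between pot_b_mid and pan_right_top below 0.032 m and z of pot_b_mid in the frame of pan_right_top between 0.036 and 0.05 m and angle between pot_b_mid's own z axis and vertical below 0.15 rad)) and linear speed of each of pot_a, pot_b below 0.03 m/s); the robot touches nothing.
It fails at once if a pot is knocked over onto its side (angle between any of pot_a_mid, pot_b_mid's own z axis and vertical above 1.3 rad).
It fails at once if a bystander (petri dish, orange jar, scoop) is moved by more than 3 cm (distance of any of dish, jar_o, spoon from where it was at the start of the episode above 0.03 m).
It also fails if it takes over 72 s, if anything falls off the work surface, if the arm or the gripper's body presses on something with over 40 N, if the wrist force passes 120 N, or if a joint passes its speed limit or range.

## Robot

A 6-joint arm with a two-finger parallel gripper is mounted at the origin on a cart in front of the work surface, level with it; the furniture and walls round the work are solid. World frame = base frame: x ahead of the robot, y to its left, z up, the work surface at z = 0. Lengths are in m, angles in degrees, forces in N, time in s.
With the tool pointing down it reaches from about 0.4 to 0.825 m from the base axis. Payload 7 kg.
Tool frame: the origin (TCP) lies on the centre line of the jaws, within the pads' length; the fingertips stand 19 mm ahead of it and the grasp point (between the pads) is the TCP; z points along the fingers, y is the line along which they close (so a half turn about z gives the same grasp; the last joint's range is limited). The gripper opens to 88 mm and grips with 3 to 60 N. Pads are 19 mm wide; open, the fingers measure 130 mm over their backs; the gripper's body (78 mm by 193 mm) begins 47 mm behind the grasp point.
Start: joints at [-49.039, 20.546, 0.682, 0, -70.136, -16.507], TCP at [0.279, -0.614, 0.246] pointing down, gripper open.
Joint ranges: [-176.03, 176.03], [-82.01, 121.73], [-58.28, 71.71], [-173.87, 95.51], [-174.79, -0.11], [-173.66, 173.66]. Speed limits (degrees/s): [136.94, 136.94, 172.46, 180, 180, 180].

## Interface

Orientations are given as [roll, pitch, yaw] about the fixed x, y, z axes, in that order (R = Rz(yaw) Ry(pitch) Rx(roll)).
In Python, from plant import * gives the robot as it stands. The module is installed in compiled form; this text tells all that it offers.
- The arm moves only by the tool play_rows, never from a script. Its argument "deltas" is a list of rows, each a list of 6 numbers: the shift along the world's x, y, z scaled (see below), then the turn, a rotation vector about the world's x, y, z scaled (see below). A call has 1 to 10 rows; each row shifts and turns the commanded pose from where the row before left it; what a row does not reach is not made up. The controller multiplies each number of a shift by 800 mm and each number of a turn by 180 degrees. A row lasts 1/10 s, in which the tool goes at most 50 mm and 8.59 degrees, less where a joint would pass 70% of its speed; a pose out of reach is approached as far as the arm can. A call with a number of a shift or a turn outside -1 to 1 is refused whole. A call with a gripper value outside its range is refused whole. "gripper" is the gripper command: -1 is shut, 1 is fully open, values between are in proportion, set as the call begins (left out, the last holds). The fingers move at their own pace and stop on an object; the grip force is fixed at half the most. Time passes only in rows, so rows that do not move let the fingers close. It gives the time, the measured TCP pose, the force, the opening and the grip force at its end, in the units of the state.
- get_obs(): the state, without advancing time (a new reading comes with each control period).
- snapshot(name): name is "side" or "top" or "wrist"; returns (picture, depth): 480x640x3 uint8, blue, green, red; 480x640 float32, m along the optical axis (not along the pixel's ray), 0 where there is no reading.
- camera_model(name): a dict with "fx", "fy", "cx", "cy" (pixels), "world_to_cam" (4x4, takes a point from world to camera coordinates). Camera axes: x right, y down, z forward; pixel columns grow to the right and rows downward; lengths in m; the calibration is good to about 2 mm. A picture is of the moment at which its call begins: read the wrist's pose just before it. camera_model takes no time and is no camera call; for the wrist camera it gives the pose at the moment of the call.
- close_job(): hands the job in; it is judged then, once.
The state is a dict: "clock": time; "joint_pos": joint angles; "qvel": joint speeds; "tau": joint torques, N m; "tool_pos": TCP position; "orientation": TCP orientation; "force": force on the tool from outside, world axes, zero at the start; "moment": the same for the moment, N m; "opening": finger opening in m; "gripper_force": force on a finger pad.
Only numpy, scipy, OpenCV 4.12 (cv2) and the standard library are available. Lean on these libraries where they do the work, as an engineer would, in place of code of your own. Each camera call takes 0.05 s, during which the arm holds its last target. There are 200 camera calls.

## Working session

There is one attempt and no reset: what is moved stays moved. The work goes in short steps, Python scripts to look and compute and a tool call to move; the robot and the scene stay as the last step left them, time stands still between calls to the robot, and variables do not carry over. Pictures are saved under pics/ and viewed, at most 10 in all, crops included, and the job is handed in when it is done.

Besides the shell and the picture viewer there is one more tool, called after "Emit:" as name([rows], argument=value, ...), one row to a line, values as JSON. play_rows: Moves the arm, as the interface text tells. Its arguments: {"type":"object","properties":{"deltas":{"type":"array","items":{"type":"array","items":{"type":"number","minimum":-1,"maximum":1}}},"gripper":{"type":"number"}},"required":["deltas"]}

```bash
mkdir -p pics; ls; cat > h.py <<'E'
from plant import *
import numpy as np, cv2
from scipy.spatial.transform import Rotation as R
def ray(m,u,v):
    T=np.linalg.inv(m["world_to_cam"]); d=T[:3,:3]@np.array([(u-m["cx"])/m["fx"],(v-m["cy"])/m["fy"],1.0])
    return T[:3,3],d
def onz(m,u,v,z):
    o,d=ray(m,u,v); return o+d*(z-o[2])/d[2]
def dp(m,dep,u,v):
    o,d=ray(m,u,v); return o+d*np.median(dep[v-1:v+2,u-1:u+2])
def proj(m,p):
    c=m["world_to_cam"]@np.append(p,1); return m["fx"]*c[0]/c[2]+m["cx"],m["fy"]*c[1]/c[2]+m["cy"]
E
python3 - <<'E'
from h import *
o=get_obs();print(o)
for n in("side","top"):
    p,d=snapshot(n);m=camera_model(n);cv2.imwrite(f"pics/{n}0.png",p);np.save(f"{n}0.npy",d);print(n,m)
E
```

```text
pics
{'clock': 0.0, 'joint_pos': array([-4.90406182e+01,  2.05901823e+01,  6.34592173e-01, -2.19875510e-02,
       -7.01361680e+01, -1.65063662e+01]), 'qvel': array([ 0.00193946, -0.02049008, -0.00188212, -0.0200988 , -0.12579232,
       -0.0324121 ]), 'tau': array([ 5.87777195e-04, -5.82728219e+01,  2.93044764e+01,  6.99717119e+00,
        6.77403106e-03, -1.44848550e-04]), 'tool_pos': array([ 0.279206  , -0.61404274,  0.24463715]), 'orientation': array([ 1.79906150e+02, -6.25523143e-03, -1.55554467e+02]), 'force': array([-0.4243161 , -0.0571459 ,  0.64038194]), 'moment': array([-0.03352265, -0.01724256,  0.02099836]), 'gripper_force': 0.0, 'opening': 0.08766030126125712}
side {'fx': 440.9702135420601, 'fy': 440.9702135420601, 'cx': 321.3494708686135, 'cy': 237.8372608525294, 'world_to_cam': array([[-0.99268064, -0.11975955, -0.01558223,  0.52258699],
       [-0.04029193,  0.4500503 , -0.89209377,  0.13720845],
       [ 0.11384953, -0.88493637, -0.45158156,  1.00356392],
       [ 0.        ,  0.        ,  0.        ,  1.        ]])}
top {'fx': 549.4874023394483, 'fy': 549.4874023394483, 'cx': 315.4680805622386, 'cy': 253.6847362746073, 'world_to_cam': array([[ 0.11679867, -0.99311953,  0.00846566, -0.13560027],
       [-0.77597104, -0.09657377, -0.62333174,  0.45745238],
       [ 0.61986049,  0.06623521, -0.78191168,  1.17404687],
       [ 0.        ,  0.        ,  0.        ,  1.        ]])}
```

View pics/side0.png

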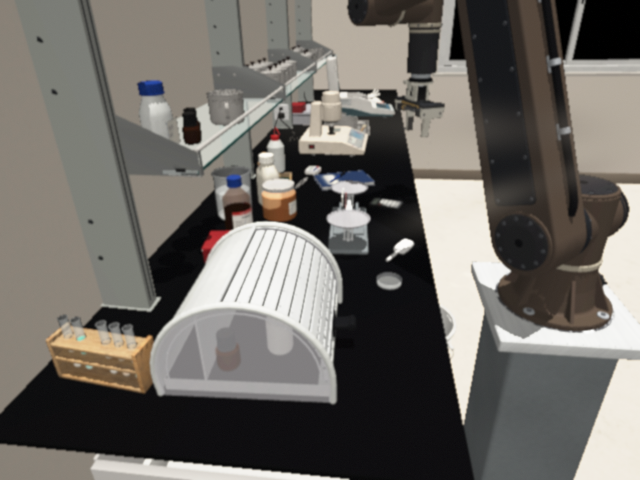

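View pics/top0.png

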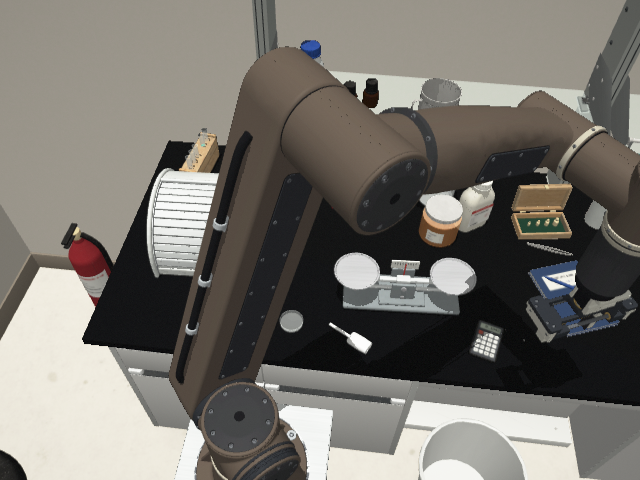

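```bash
python3 - <<'E'
from h import *
np.set_printoptions(precision=3,suppress=True)
for n,pts in(("side",dict(handle=(347,326),h2=(347,318),h3=(352,326),frontcorner=(335,393),backcorner=(160,388),top=(268,226),archfarfront=(340,285),potseen=(278,340),floorpt=(250,400),pan=(348,219),pan2=(348,188))),("top",dict(panL=(357,271),panR=(452,276),dish=(291,321),cabNL=(158,272),cabtop=(185,172),cabfront=(190,272),spoon=(355,340),plate=(404,266),jar=(443,210)))):
    m=camera_model(n);d=np.load(n+"0.npy")
    for k,(u,v) in pts.items(): print(n,k,dp(m,d,u,v))
    if n=="top":
        # pan ellipse via depth points
        h,w=d.shape;U,V=np.meshgrid(np.arange(w),np.arange(h));T=np.linalg.inv(m["world_to_cam"])
        P=np.stack([(U-m["cx"])/m["fx"]*d,(V-m["cy"])/m["fy"]*d,d],-1)@T[:3,:3].T+T[:3,3]
        for u,v in((357,271),(452,276)):
            z=P[v,u,2];w_=(abs(P[...,2]-z)<.006)&(abs(U-u)<40)&(abs(V-v)<30)
            q=P[w_];print("pan",q.min(0),q.max(0),(q.min(0)+q.max(0))/2,q.mean(0))
    else:
        h,w=d.shape;U,V=np.meshgrid(np.arange(w),np.arange(h));T=np.linalg.inv(m["world_to_cam"])
        P=np.stack([(U-m["cx"])/m["fx"]*d,(V-m["cy"])/m["fy"]*d,d],-1)@T[:3,:3].T+T[:3,3]
        bgr=cv2.imread("pics/side0.png")
        k=(bgr.max(-1)<60)&(U>330)&(U<362)&(V>308)&(V<345)&(P[...,2]>.03)
        q=P[k];print("handle",len(q),np.percentile(q,2,0),np.percentile(q,98,0))
        k=(P[...,2]>.005)&(P[...,2]<.21)&(U>150)&(U<350)&(V>215)&(V<400)&(bgr.min(-1)>120)
        q=P[k];print("cab",np.percentile(q,.5,0),np.percentile(q,99.5,0))
        r=q[(q[:,2]>.18)];print("crest",np.percentile(r,1,0),np.percentile(r,99,0))
        # direction of near side arch bottom
        for u in range(175,330,25): print(u,dp(m,d,u,390),onz(m,u,397,0))
E
```

```text
side handle [0.45  0.218 0.056]
side h2 [0.452 0.199 0.06 ]
side h3 [0.441 0.219 0.058]
side frontcorner [0.461 0.354 0.023]
side backcorner [0.76  0.369 0.018]
side top [0.627 0.073 0.19 ]
side archfarfront [0.476 0.065 0.048]
side potseen [0.549 0.359 0.131]
side floorpt [0.605 0.363 0.   ]
side pan [ 0.475 -0.18   0.098]
side pan2 [ 0.491 -0.412  0.098]
handle 330 [0.434 0.192 0.049] [0.476 0.234 0.065]
cab [ 0.467 -0.268  0.009] [1.019 0.37  0.195]
crest [0.558 0.067 0.18 ] [0.681 0.365 0.197]
175 [0.734 0.368 0.014] [0.736 0.37  0.   ]
200 [0.69  0.366 0.017] [0.693 0.366 0.   ]
225 [0.646 0.365 0.02 ] [0.65  0.361 0.   ]
250 [0.603 0.363 0.023] [0.607 0.357 0.   ]
275 [0.561 0.361 0.025] [0.564 0.352 0.   ]
300 [0.518 0.359 0.028] [0.521 0.348 0.   ]
325 [0.477 0.356 0.03 ] [0.479 0.343 0.   ]
top panL [ 0.478 -0.185  0.097]
top panR [ 0.491 -0.422  0.098]
top dish [ 0.37  -0.03   0.003]
top cabNL [0.47  0.345 0.016]
top cabtop [0.706 0.307 0.166]
top cabfront [0.477 0.258 0.021]
top spoon [ 0.325 -0.196  0.019]
top plate [ 0.499 -0.3    0.11 ]
top jar [ 0.703 -0.402  0.112]
pan [ 0.421 -0.282  0.096] [ 0.535 -0.126  0.108] [ 0.478 -0.204  0.102] [ 0.479 -0.185  0.1  ]
pan [ 0.434 -0.479  0.091] [ 0.55  -0.324  0.102] [ 0.492 -0.401  0.097] [ 0.492 -0.423  0.098]
```

```bash
python3 - <<'E'
import cv2
a=cv2.imread("pics/side0.png")[210:410,150:370];cv2.imwrite("pics/c1.png",cv2.resize(a,None,fx=3,fy=3,interpolation=2)[:600])
E
```

```text
(no output)
```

View pics/c1.png

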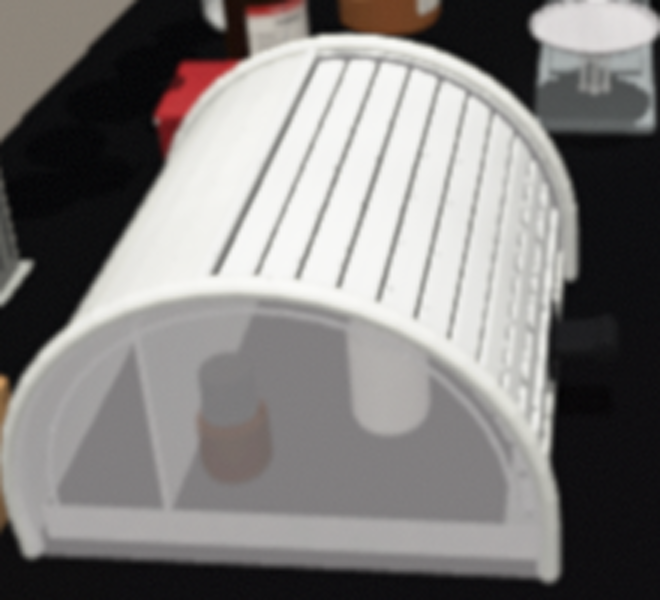

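Emit:
play_rows([
  [0.0323, 0.0382, 0.001, 0, 0, -0.0086],
  [0.0323, 0.0382, 0.001, 0, 0, -0.0086],
  [0.0323, 0.0382, 0.001, 0, 0, -0.0086],
  [0.0323, 0.0382, 0.001, 0, 0, -0.0086],
  [0.0323, 0.0382, 0.001, 0, 0, -0.0086],
  [0.0323, 0.0382, 0.001, 0, 0, -0.0086],
  [0.0323, 0.0382, 0.001, 0, 0, -0.0086],
], gripper=1)

```text
clock: 0.8
tool_pos: [0.461, -0.399, 0.2509]
orientation: [180.0, -0.0, -166.4]
force: [1.0, -0.1, -0.3]
opening: 0.0874
gripper_force: 0.0
```

Emit:
play_rows([
  [0, 0.0536, 0, 0, 0, -0.0086],
  [0, 0.0536, 0, 0, 0, -0.0086],
  [0, 0.0536, 0, 0, 0, -0.0086],
  [0, 0.0536, 0, 0, 0, -0.0086],
  [0, 0.0536, 0, 0, 0, -0.0086],
  [0, 0.0536, 0, 0, 0, -0.0086],
  [0, 0.0536, 0, 0, 0, -0.0086],
])

```text
clock: 1.5
tool_pos: [0.4597, -0.0988, 0.2511]
orientation: [180.0, -0.0, -177.3]
force: [0.9, 0.1, -0.8]
opening: 0.0876
gripper_force: 0.0
```

Emit:
play_rows([
  [-0.0078, 0.0484, -0.0078, 0.0008, -0.0174, 0],
  [-0.0078, 0.0484, -0.0078, 0.0008, -0.0174, 0],
  [-0.0078, 0.0484, -0.0078, 0.0008, -0.0174, 0],
  [-0.0078, 0.0484, -0.0078, 0.0008, -0.0174, 0],
  [-0.0078, 0.0484, -0.0078, 0.0008, -0.0174, 0],
  [-0.0078, 0.0484, -0.0078, 0.0008, -0.0174, 0],
  [-0.0078, 0.0484, -0.0078, 0.0008, -0.0174, 0],
  [-0.0078, 0.0484, -0.0078, 0.0008, -0.0174, 0],
])

```text
clock: 2.3
tool_pos: [0.4181, 0.1854, 0.1998]
orientation: [179.1, 24.0, -174.8]
force: [-9.1, -8.1, -34.0]
opening: 0.0873
gripper_force: 0.0
```

```bash
python3 - <<'E'
from h import *
np.set_printoptions(precision=3,suppress=True)
o=get_obs();print({k:o[k] for k in("joint_pos","qvel","force","tool_pos","orientation")})
p,d=snapshot("wrist");m=camera_model("wrist");cv2.imwrite("pics/w1.png",p);np.save("w1.npy",d)
p2,d2=snapshot("side");o=get_obs();print({k:o[k] for k in("joint_pos","qvel","force","tool_pos","orientation")})
cv2.imwrite("pics/c2.png",np.hstack([cv2.resize(p,(400,300)),cv2.resize(p2,(400,300))]));print(m)
b=p.max(-1)<45
E
```

```text
{'joint_pos': array([  60.355,  -11.505,  -58.292,   36.039,  -33.495, -173.674]), 'qvel': array([-10.873,   2.672,  -5.702,  17.457,  36.983,   0.176]), 'force': array([ -9.149,  -8.107, -33.999]), 'tool_pos': array([0.418, 0.185, 0.2  ]), 'orientation': array([ 179.074,   24.013, -174.797])}
{'joint_pos': array([  60.026,  -11.471,  -58.134,   35.914,  -33.479, -173.553]), 'qvel': array([-2.404, -0.096, -1.466, -6.417, -5.804, -1.456]), 'force': array([-0.666, -1.611, -0.261]), 'tool_pos': array([0.42 , 0.184, 0.201]), 'orientation': array([ 178.946,   24.018, -175.15 ])}
{'fx': 400.01618801270337, 'fy': 400.01618801270337, 'cx': 322.8301530847219, 'cy': 240.28122147846742, 'world_to_cam': array([[-0.103,  0.994,  0.021, -0.148],
       [ 0.743,  0.063,  0.667, -0.423],
       [ 0.662,  0.084, -0.745,  0.013],
       [ 0.   ,  0.   ,  0.   ,  1.   ]])}
```

View pics/c2.png

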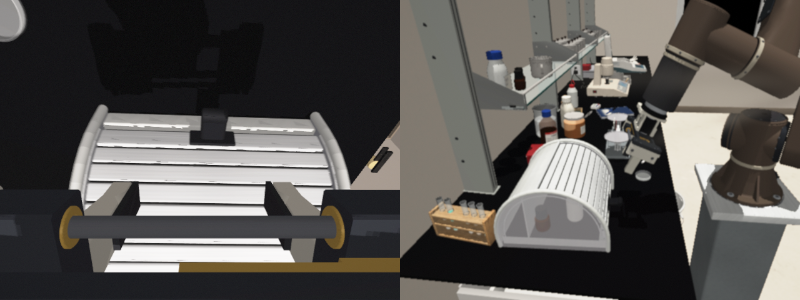

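Emit:
play_rows([
  [0, 0.006, 0, 0, 0.018, 0],
  [0, 0.006, 0, 0, 0.018, 0],
  [0, 0.006, 0, 0, 0.018, 0],
  [0, 0.006, 0, 0, 0.018, 0],
  [0, 0, 0, 0, 0, 0],
  [0, 0, 0, 0, 0, 0],
])

```text
clock: 3.0
tool_pos: [0.4191, 0.1983, 0.1983]
orientation: [178.1, 10.9, -176.0]
force: [-0.4, -0.2, -0.2]
opening: 0.0877
gripper_force: 0.0
```

```bash
python3 - <<'E'
from h import *
np.set_printoptions(precision=3,suppress=True)
o=get_obs();print({k:o[k] for k in("joint_pos","qvel","force","tool_pos","orientation")})
p=cv2.imread("pics/w1.png");d=np.load("w1.npy")
m={'fx': 400.016,'fy': 400.016,'cx': 322.83,'cy': 240.28,'world_to_cam': np.array([[-0.103,  0.994,  0.021, -0.148],[ 0.743,  0.063,  0.667, -0.423],[ 0.662,  0.084, -0.745,  0.013],[0,0,0,1]])}
h,w=d.shape;U,V=np.meshgrid(np.arange(w),np.arange(h));T=np.linalg.inv(m["world_to_cam"])
P=np.stack([(U-m["cx"])/m["fx"]*d,(V-m["cy"])/m["fy"]*d,d],-1)@T[:3,:3].T+T[:3,3]
for u,v in[(330,180),(340,180),(350,180),(340,190),(340,200),(340,172),(310,217),(370,217),(340,225),(340,255),(180,240),(500,250)]: print(u,v,P[v,u],p[v,u])
k=(p.max(-1)<60)&(abs(U-340)<60)&(V>160)&(V<230)&(P[...,2]>.035);q=P[k];print(len(q),np.percentile(q,2,0),np.percentile(q,98,0))
# slat line direction: crest of slats points
k=(p.min(-1)>150)&(V>190)&(V<300)&(U>130)&(U<580)&(d>0);q=P[k];r=q[(q[:,2]>.06)&(q[:,2]<.17)]
A=np.c_[r[:,1],r[:,2],r[:,2]**2,r[:,2]**3,np.ones(len(r))];print("dx/dy",np.linalg.lstsq(A,r[:,0],rcond=None)[0][0])
E
```

```text
{'joint_pos': array([  55.71 ,   -4.213,  -40.677,   10.263,  -45.758, -148.242]), 'qvel': array([ 0.66 , -1.033, -1.817,  0.638,  0.417, -0.189]), 'force': array([-0.419, -0.246, -0.209]), 'tool_pos': array([0.419, 0.198, 0.198]), 'orientation': array([ 178.132,   10.856, -176.038])}
330 180 [0.441 0.198 0.062] [43 38 39]
340 180 [0.44  0.205 0.062] [38 36 37]
350 180 [0.44  0.212 0.062] [38 37 38]
340 190 [0.446 0.206 0.066] [52 48 50]
340 200 [0.457 0.207 0.063] [44 41 42]
340 172 [0.471 0.212 0.002] [17 17 18]
310 217 [0.481 0.188 0.054] [26 23 26]
370 217 [0.478 0.234 0.052] [28 25 26]
340 225 [0.481 0.211 0.061] [30 28 28]
340 255 [0.49  0.211 0.084] [199 199 202]
180 240 [0.494 0.094 0.075] [185 186 188]
500 250 [0.481 0.332 0.078] [195 196 199]
2904 [0.439 0.185 0.047] [0.482 0.235 0.066]
dx/dy -0.05819948901155344
```

```bash
cat > kin.py <<'E'
import numpy as np, json, os
from scipy.spatial.transform import Rotation as R
from scipy.optimize import least_squares
D=np.deg2rad
def fk(q,p,s=(1,1)):
    a0,h0,L1,e,L2,L3,b=p
    A=R.from_euler('z',q[0],degrees=True)
    B=A*R.from_euler('y',q[1],degrees=True); C=B*R.from_euler('y',-q[2],degrees=True)
    E=C*R.from_euler('x',s[0]*q[3],degrees=True); F=E*R.from_euler('y',-q[4],degrees=True)
    G=F*R.from_euler('x',s[1]*q[5],degrees=True)
    pos=A.apply([a0,-b,h0])+B.apply([0,0,L1])+C.apply([L2,0,e])+F.apply([L3,0,0])
    return pos,G
# tool frame at zero: z along x
def toolR(G,c): return G*R.from_matrix(c)
DATA=[([-49.0406,20.590,.6346,-.022,-70.136,-16.506],[.2792,-.6140,.24464],[179.906,-.006,-155.554]),
([60.026,-11.471,-58.134,35.914,-33.479,-173.553],[.420,.184,.201],[178.946,24.018,-175.15]),
([55.71,-4.213,-40.677,10.263,-45.758,-148.242],[.4191,.1983,.1983],[178.132,10.856,-176.038])]
def Rt(o): return R.from_euler('xyz',o,degrees=True)
if __name__=="__main__":
    np.set_printoptions(precision=4,suppress=True)
    for s in((1,1),(1,-1),(-1,1),(-1,-1)):
        f=lambda p:np.r_[np.concatenate([fk(q,p,s)[0]-np.array(t) for q,t,_ in DATA]),1e-3*(p-[0,.2,.4,0,.4,.2,.19])]
        r=least_squares(f,[0,.2,.4,0,.4,.2,.19]);
        C=[(fk(q,r.x,s)[1].inv()*Rt(o)) for q,_,o in DATA]
        print(s,r.x,np.abs(r.fun[:9]).max(),[np.rad2deg((C[0].inv()*c).magnitude()) for c in C]);print(C[0].as_matrix())
E
python3 kin.py
```

```text
(1, 1) [ 0.3734 -0.5768  0.5071  0.1441  0.0404 -0.2121  0.2008] 0.030664256604830548 [np.float64(0.0), np.float64(112.57976077144042), np.float64(111.5803688363595)]
[[ 0.0007 -0.0002  1.    ]
 [-0.8384  0.545   0.0007]
 [-0.545  -0.8384  0.0002]]
(1, -1) [ 0.3734 -0.5768  0.5071  0.1441  0.0404 -0.2121  0.2008] 0.030664256604830548 [np.float64(0.0), np.float64(71.81997584511213), np.float64(20.5174104611318)]
[[ 0.0007 -0.0002  1.    ]
 [-1.      0.0003  0.0007]
 [-0.0003 -1.     -0.0002]]
(-1, 1) [ 0.2153 -0.124   0.6253  0.1064  0.1814  0.2635  0.1931] 0.020426551897105433 [np.float64(0.0), np.float64(45.90641358410884), np.float64(96.52856730011871)]
[[ 0.     -0.      1.    ]
 [-0.8386  0.5448  0.    ]
 [-0.5448 -0.8386 -0.    ]]
(-1, -1) [ 0.2153 -0.124   0.6253  0.1064  0.1814  0.2635  0.1931] 0.020426551897105433 [np.float64(0.0), np.float64(0.0006226921502799381), np.float64(0.0010547675234141472)]
[[ 0. -0.  1.]
 [-1. -0.  0.]
 [ 0. -1. -0.]]
```

Emit:
play_rows([
  [0.0078, 0.0025, -0.0353, 0.003, 0, -0.001],
  [0.0078, 0.0025, -0.0353, 0.003, 0, -0.001],
  [0.0078, 0.0025, -0.0353, 0, 0, 0],
  [0.0078, 0.0025, -0.0353, 0, 0, 0],
  [0.0078, 0.0025, -0.0353, 0, 0, 0],
  [0, 0, 0, 0, 0, 0],
  [0, 0, 0, 0, 0, 0],
])

```text
clock: 3.7
tool_pos: [0.4496, 0.2082, 0.0577]
orientation: [177.1, 10.9, -176.4]
force: [0.3, 0.3, 1.1]
opening: 0.0875
gripper_force: 0.0
```

```bash
python3 - <<'E'
from h import *
np.set_printoptions(precision=3,suppress=True)
o=get_obs();print({k:o[k] for k in("joint_pos","force","tool_pos","orientation")})
import kin,json
from scipy.optimize import least_squares
D=kin.DATA+[(o["joint_pos"].tolist(),o["tool_pos"].tolist(),o["orientation"].tolist())]
R_=kin.R
def fk(q,p):
    a0,h0,L1,e,L2,L3,b,c=p; eu=lambda a,x:R_.from_euler(a,x,degrees=True)
    A=eu('z',q[0]);B=A*eu('y',q[1]);C=B*eu('y',-q[2]);F=C*eu('x',-q[3])*eu('y',-q[4])
    return A.apply([a0,-b,h0])+B.apply([0,0,L1])+C.apply([L2,0,e])+F.apply([L3,c,0])
x0=np.array([0,.2,.4,0,.4,.2,.19,0])
for w in(1e-2,1e-3,1e-4):
    f=lambda p:np.r_[np.concatenate([fk(q,p)-np.array(t) for q,t,_ in D]),w*(p-x0)]
    r=least_squares(f,x0);print(w,r.x,np.abs(r.fun[:12]).max())
E
```

```text
{'joint_pos': array([  51.199,   10.773,  -50.992,   18.296,  -19.62 , -154.158]), 'force': array([0.345, 0.285, 1.084]), 'tool_pos': array([0.45 , 0.208, 0.058]), 'orientation': array([ 177.093,   10.902, -176.442])}
0.01 [-0.     0.2    0.602 -0.     0.464  0.36  -0.    -0.192] 0.0002515898326463373
0.001 [-0.001  0.2    0.602 -0.     0.464  0.361 -0.001 -0.193] 0.00015045817051173582
0.0001 [-0.001  0.2    0.602 -0.     0.464  0.361 -0.001 -0.193] 0.00015127901506259422
```

Emit:
play_rows([
  [0, 0, 0, 0, 0, 0],
  [0, 0, 0, 0, 0, 0],
  [0, 0, 0, 0, 0, 0],
  [0, 0, 0, 0, 0, 0],
  [0, 0, 0, 0, 0, 0],
  [0, 0, 0, 0, 0, 0],
], gripper=-0.6)

```text
clock: 4.3
tool_pos: [0.4506, 0.2096, 0.0581]
orientation: [177.0, 11.0, -176.4]
force: [0.5, 0.8, -0.1]
opening: 0.0452
gripper_force: 0.0
```

```bash
cat > kin2.py <<'E'
import numpy as np
from scipy.spatial.transform import Rotation as R
from scipy.optimize import least_squares
p0=np.array([-.001,.2,.602,0,.464,.361,-.001,-.193]); CM=R.from_matrix([[0,0,1],[-1,0,0],[0,-1,0]])
LO=np.array([-176.03,-82.01,-58.28,-173.87,-174.79,-173.66]);HI=np.array([176.03,121.73,71.71,95.51,-.11,173.66])
eu=lambda a,x:R.from_euler(a,x,degrees=True)
def fk(q):
    a0,h0,L1,e,L2,L3,b,c=p0
    A=eu('z',q[0]);B=A*eu('y',q[1]);C=B*eu('y',-q[2]);F=C*eu('x',-q[3])*eu('y',-q[4])
    return A.apply([a0,-b,h0])+B.apply([0,0,L1])+C.apply([L2,0,e])+F.apply([L3,c,0]), F*eu('x',-q[5])*CM
def ik(pos,Rm,q0):
    f=lambda q:np.r_[(fk(q)[0]-pos)*10,(Rm.inv()*fk(q)[1]).as_rotvec()*3]
    r=least_squares(f,np.clip(q0,LO+.5,HI-.5),bounds=(LO,HI),x_scale=30.);return r.x,np.abs(r.fun).max()
def orient(lean,yaw,dirn=None):
    # tool closing along horizontal heading yaw (deg of tool y), tool leaning so fingers point forward (dir = yaw-90), lean deg
    y=np.array([np.cos(np.deg2rad(yaw)),np.sin(np.deg2rad(yaw)),0]); f=np.array([y[1],-y[0],0])
    if dirn: y=-y
    z=np.sin(np.deg2rad(lean))*f-np.array([0,0,np.cos(np.deg2rad(lean))]); return R.from_matrix(np.c_[np.cross(y,z),y,z])
E
python3 - <<'E'
from h import *; from kin2 import *
np.set_printoptions(precision=1,suppress=True)
o=get_obs();q=o["joint_pos"];print(fk(q)[0]-o["tool_pos"],o["opening"])
cx=np.array([np.cos(.05),np.sin(.05)])
print("shutter arc")
qq=q
for ph in np.linspace(.097,1.517,6):
    s=.1722*(np.cos(.097)-np.cos(ph));P=[.4496+s*cx[0],.2082+s*cx[1],.041+.1722*np.sin(ph)]
    qq,e=ik(P,R.from_euler('xyz',o["orientation"],degrees=True),qq);print(ph,np.round(P,3),qq,round(e,4))
for x,y in((.56,.16),(.56,.26),(.6,.27)):
  for flip in(0,1):
    for lean in(30,38,45):
        best=None
        for q0 in(q,q+[0,0,0,0,0,175],[30,40,-20,0,-40,-60],[30,40,-20,0,-40,100],[30,40,-20,40,-40,100]):
            r,e=ik(np.array([x,y,.09]),orient(lean,93,flip),np.array(q0,float))
            if best is None or e<best[1]: best=(r,e)
        print(x,y,flip,lean,best[0],round(best[1],4))
E
```

```text
[ 0. -0. -0.] 0.045234930527672926
shutter arc
0.097 [0.5 0.2 0.1] [  51.2   10.7  -51.1   18.4  -19.4 -154.2] 0.0
0.381 [0.5 0.2 0.1] [  50.7    7.   -44.6   12.3  -29.1 -147.2] 0.0
0.6649999999999999 [0.5 0.2 0.1] [  48.5    5.8  -37.9    9.3  -36.7 -141.7] 0.0
0.9489999999999998 [0.5 0.2 0.2] [  45.4    6.7  -30.9    7.4  -42.4 -136.6] 0.0
1.2329999999999999 [0.6 0.2 0.2] [  42.     9.3  -23.8    6.1  -46.5 -132. ] 0.0
1.517 [0.6 0.2 0.2] [  38.9   13.1  -17.2    5.1  -49.  -128. ] 0.0
0.56 0.16 0 30 [ 19.6   9.9 -58.3  95.5  -8.7 159. ] 0.3068
0.56 0.16 0 38 [  -2.3   11.4  -42.6 -155.6   -3.2   69.8] 0.1034
0.56 0.16 0 45 [   4.1   10.4  -35.6 -127.3   -0.1   36.5] 0.0485
0.56 0.16 1 30 [ 19.6   9.9 -58.3  95.5  -8.7 -21. ] 0.3068
0.56 0.16 1 38 [  -2.3   11.4  -42.6 -155.6   -3.2 -110.2] 0.1034
0.56 0.16 1 45 [   4.1   10.4  -35.6 -127.3   -0.1 -143.5] 0.0485
0.56 0.26 0 30 [ 31.6  13.  -55.8  95.5 -14.3 148. ] 0.1883
0.56 0.26 0 38 [   7.1   13.4  -39.5 -161.6   -0.1   68.3] 0.1329
0.56 0.26 0 45 [   9.5   12.6  -35.4 -143.3   -0.1   48.6] 0.2312
0.56 0.26 1 30 [ 31.6  13.  -55.8  95.5 -14.3 -32. ] 0.1883
0.56 0.26 1 38 [   7.1   13.4  -39.5 -161.6   -0.1 -111.7] 0.1329
0.56 0.26 1 45 [   9.5   12.6  -35.4 -143.3   -0.1 -131.4] 0.2312
0.6 0.27 0 30 [ 30.1  16.1 -51.9  95.5 -13.6 149.6] 0.1705
0.6 0.27 0 38 [   7.3   16.4  -36.3 -165.1   -0.1   71.7] 0.138
0.6 0.27 0 45 [   9.5   15.8  -31.9 -145.5   -0.1   50.9] 0.2309
0.6 0.27 1 30 [ 30.1  16.1 -51.9  95.5 -13.6 -30.4] 0.1705
0.6 0.27 1 38 [   7.3   16.4  -36.3 -165.1   -0.1 -108.3] 0.138
0.6 0.27 1 45 [   9.5   15.8  -31.9 -145.5   -0.1 -129.1] 0.2309
```

Emit:
play_rows([
  [0, -0.001, 0, 0, 0, 0],
  [0, 0, 0, 0, 0, 0],
  [0, 0, 0, 0, 0, 0],
  [0, 0, 0, 0, 0, 0],
], gripper=-0.8)

```text
clock: 4.7
tool_pos: [0.4497, 0.2043, 0.0572]
orientation: [177.4, 10.8, -176.6]
force: [10.3, -16.9, 6.4]
opening: 0.0297
gripper_force: 29.8
```

Emit:
play_rows([
  [0.002, 0.0001, 0.0151, 0, 0, 0],
  [0.0031, 0.0002, 0.015, 0, 0, 0],
  [0.0041, 0.0002, 0.0147, 0, 0, 0],
  [0.0052, 0.0003, 0.0144, 0, 0, 0],
  [0.0062, 0.0003, 0.014, 0, 0, 0],
])

```text
clock: 5.2
tool_pos: [0.4641, 0.2047, 0.1141]
orientation: [177.4, 10.6, -176.6]
force: [3.2, -10.8, -4.8]
opening: 0.0302
gripper_force: 30.2
```

Emit:
play_rows([
  [0.0072, -0.003, 0.0135, 0, 0, 0],
  [0.0081, -0.001, 0.013, 0, 0, 0],
  [0.009, 0.0004, 0.0123, 0, 0, 0],
  [0.0099, 0.0005, 0.0117, 0, 0, 0],
  [0.0107, 0.0005, 0.011, 0, 0, 0],
])

```text
clock: 5.7
tool_pos: [0.5006, 0.2061, 0.1646]
orientation: [177.1, 10.7, -176.6]
force: [-10.5, -0.6, 3.0]
opening: 0.0302
gripper_force: 29.8
```

Emit:
play_rows([
  [0.0114, 0.0006, 0.0102, 0, 0, 0],
  [0.0121, 0.0006, 0.0093, 0, 0, 0],
  [0.0127, 0.0006, 0.0084, 0, 0, 0],
  [0.0133, 0.0007, 0.0075, 0, 0, 0],
  [0.0138, 0.0007, 0.0066, 0, 0, 0],
])

```text
clock: 6.2
tool_pos: [0.5522, 0.2086, 0.1993]
orientation: [177.1, 10.8, -176.5]
force: [-8.6, -3.4, 9.3]
opening: 0.0309
gripper_force: 29.9
```

Emit:
play_rows([
  [0.0142, 0.0007, 0.0056, 0, 0, 0],
  [0.0146, 0.0007, 0.0046, 0, 0, 0],
  [0.0149, 0.0008, 0.0035, 0, 0, 0],
  [0.0151, 0.0008, 0.0024, 0, 0, 0],
  [0.0152, 0.0008, 0.0014, 0, 0, 0],
  [0, 0, 0, 0, 0, 0],
  [0, 0, 0, 0, 0, 0],
])

```text
clock: 6.9
tool_pos: [0.6139, 0.2117, 0.2149]
orientation: [177.1, 11.1, -176.5]
force: [0.3, -5.2, 11.5]
opening: 0.0305
gripper_force: 30.2
```

```bash
python3 - <<'E'
from h import *
p,d=snapshot("side");m=camera_model("side");cv2.imwrite("pics/side1.png",p);np.save("side1.npy",d)
a=p[210:410,150:370];cv2.imwrite("pics/c3.png",cv2.resize(a,None,fx=3,fy=3,interpolation=2)[:600])
print(get_obs()["force"])
E
```

```text
[-0.15722926 -6.28814837 10.2672158 ]
```

View pics/c3.png

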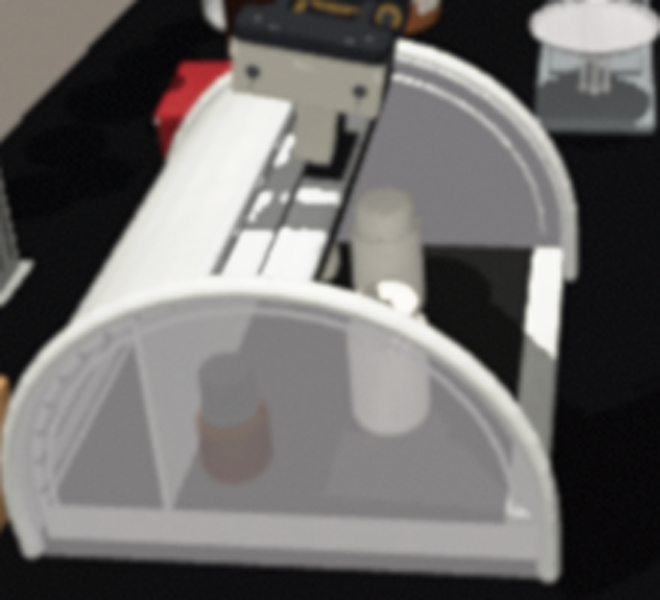

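Emit:
play_rows([
  [0, 0, 0, 0, 0, 0],
  [0, 0, 0, 0, 0, 0],
  [0, 0, 0, 0, 0, 0],
  [0, 0, 0, 0, 0, 0],
], gripper=1)

```text
clock: 7.35
tool_pos: [0.6126, 0.2133, 0.2128]
orientation: [177.0, 10.9, -176.4]
force: [0.5, -0.5, 0.2]
opening: 0.0572
gripper_force: 0.0
```

Emit:
play_rows([
  [0, 0, 0.02, 0, 0, 0],
  [0, 0, 0.04, 0, 0, 0],
  [-0.02, 0, 0.025, 0, 0, 0],
  [-0.05, 0, 0, 0, 0, 0],
  [-0.055, 0, 0, 0, 0, 0],
  [-0.055, 0, 0, 0, 0, 0],
  [-0.05, 0, 0, 0, 0, 0],
  [0, 0, 0, 0, 0, 0],
  [0, 0, 0, 0, 0, 0],
])

```text
clock: 8.25
tool_pos: [0.4282, 0.2137, 0.2819]
orientation: [176.9, 11.1, -176.3]
force: [0.1, 0.7, 0.1]
opening: 0.0875
gripper_force: 0.0
```

```bash
python3 - <<'E'
from h import *
np.set_printoptions(precision=4,suppress=True)
o=get_obs();print({k:o[k] for k in("joint_pos","force","tool_pos")})
m=camera_model("wrist");p,d=snapshot("wrist");p2,d2=snapshot("side");m2=camera_model("side")
np.savez("s2.npz",p=p,d=d,W=m["world_to_cam"],p2=p2,d2=d2)
cv2.imwrite("pics/c4.png",np.vstack([np.hstack([cv2.resize(p,(400,300)),cv2.resize(p2,(400,300))]),np.hstack([cv2.resize(p2[210:410,150:400],(400,300)),np.zeros((300,400,3),np.uint8)])]))
E
```

```text
{'joint_pos': array([  55.514 ,   -7.1104,  -30.8166,    7.9911,  -57.211 , -145.3186]), 'force': array([0.0709, 0.693 , 0.0778]), 'tool_pos': array([0.4282, 0.2137, 0.2819])}
```

View pics/c4.png

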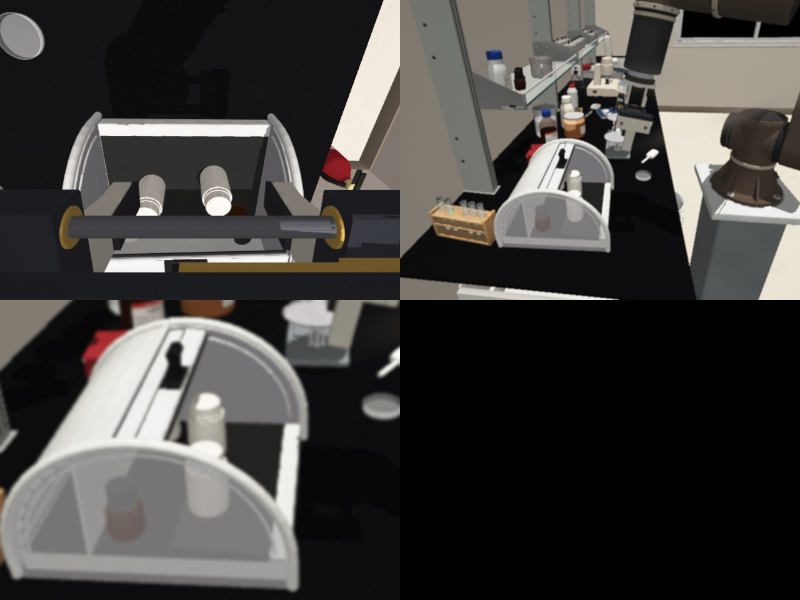

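```bash
cat >> h.py <<'E'
def cloud(m,d):
    h,w=d.shape;U,V=np.meshgrid(np.arange(w),np.arange(h));T=np.linalg.inv(m["world_to_cam"])
    return np.stack([(U-m["cx"])/m["fx"]*d,(V-m["cy"])/m["fy"]*d,d],-1)@T[:3,:3].T+T[:3,3]
def circ(q,r):
    from scipy.optimize import least_squares
    f=lambda c:np.hypot(q[:,0]-c[0],q[:,1]-c[1])-r
    return least_squares(f,np.median(q[:,:2],0)+[.01,0],loss="soft_l1",f_scale=.002)
E
python3 - <<'E'
from h import *
np.set_printoptions(precision=3,suppress=True)
s=np.load("s2.npz");mw=camera_model("wrist");mw["world_to_cam"]=s["W"];ms=camera_model("side")
P=cloud(mw,s["d"]);p=s["p"]
for nm,u,v in(("pot1",296,424),("pot2",434,410)):
    print(nm,dp(mw,s["d"],u,v),p[v,u])
    k=np.zeros(P.shape[:2],bool);k[330:400,u-45:u+55]=1
    k&=(P[...,2]>.045)&(P[...,2]<.1)&(P[...,0]>.5)&(P[...,0]<.66)&(p.min(-1)>90)
    q=P[k]
    if len(q)>20:
        r=circ(q,.024);print(len(q),q.min(0),q.max(0),r.x,np.abs(r.fun).mean())
    k=np.zeros(P.shape[:2],bool);k[330:470,u-45:u+55]=1
    k&=(P[...,2]>.105)&(P[...,2]<.13);q=P[k];print("top",len(q),q.min(0) if len(q) else"",q.max(0) if len(q) else "")
P=cloud(ms,s["d2"])
k=(P[...,2]>.108)&(P[...,2]<.125)&(P[...,0]>.5)&(P[...,0]<.66)&(P[...,1]>.09)&(P[...,1]<.34)&(s["p2"].min(-1)>150)
ys,xs=np.nonzero(k);q=P[k];print(len(q));
for a in(0,1):
    t=q[(q[:,1]>.21)==a]
    if len(t):print(t.min(0),t.max(0),t.mean(0))
print(dp(ms,s["d2"],280,280),dp(ms,s["d2"],280,265),dp(ms,s["d2"],279,352))
# rail edges
print("rail/handle", dp(ms,s["d2"],262,249),dp(ms,s["d2"],266,270),dp(ms,s["d2"],300,215))
E
```

```text
pot1 [0.393 0.202 0.349] [ 42  87 111]
66 [0.589 0.167 0.093] [0.61  0.173 0.1  ] [0.6   0.194] 0.001429507841515618
top 326 [0.571 0.166 0.105] [0.597 0.261 0.118]
pot2 [0.598 0.325 0.183] [232 233 234]
top 211 [0.625 0.351 0.105] [0.678 0.354 0.13 ]
301
[0.576 0.132 0.108] [0.605 0.17  0.118] [0.59  0.155 0.115]
[0.553 0.241 0.11 ] [0.589 0.271 0.118] [0.567 0.256 0.116]
[0.587 0.163 0.116] [0.608 0.072 0.096] [0.549 0.361 0.108]
rail/handle [0.605 0.211 0.21 ] [0.596 0.228 0.177] [ 0.646 -0.412  0.001]
```

```bash
python3 - <<'E'
from h import *
np.set_printoptions(precision=3,suppress=True)
s=np.load("s2.npz");mw=camera_model("wrist");mw["world_to_cam"]=s["W"];ms=camera_model("side")
P=cloud(mw,s["d"]);p=s["p"]
for nm,u in(("pot1",238),("pot2",345)):
    k=np.zeros(P.shape[:2],bool);k[255:350,u-40:u+45]=1
    k&=(P[...,0]>.5)&(P[...,0]<.64)&(p.min(-1)>80)
    for z0,z1 in((.04,.06),(.06,.08),(.08,.09)):
        q=P[k&(P[...,2]>z0)&(P[...,2]<z1)]
        if len(q)>20: r=circ(q,.024);print(nm,z0,len(q),q.min(0),q.max(0),r.x,np.abs(r.fun).mean())
    q=P[k&(P[...,2]>.1085)];print("cap",len(q),q.min(0),q.max(0))
E
cat > scan.py <<'E'
from kin2 import *; import sys
np.set_printoptions(precision=1,suppress=True)
q=np.array([55.5,-7.1,-30.8,8,-57.2,-145.3]);out=[]
seeds=[q,[30,20,-40,0,-20,-120],[10,20,-35,-150,-10,60],[10,20,-35,-120,-15,-100],[0,20,-35,-90,-30,60],[40,20,-40,60,-20,-150]]
for x,y in((.593,.157),(.57,.26)):
  for a in(-45,-30,-15,0,15,30,45,60):
    row=[]
    for lean in(20,25,30,35,40,45,50):
        b=9
        for q0 in seeds:
            r,e=ik(np.array([x,y,.095]),orient(lean,90+a,0),np.array(q0,float))
            if e<b:b=e;bq=r
        row.append("ok " + str(np.round(bq[2:5]).astype(int)) if b<.003 else " -- ")
    print(x,a,row,flush=True)
E
timeout 400 python3 scan.py
```

```text
pot1 0.04 460 [0.573 0.128 0.04 ] [0.599 0.173 0.06 ] [0.598 0.149] 0.00033110269530725443
pot1 0.06 495 [0.573 0.132 0.06 ] [0.599 0.173 0.08 ] [0.598 0.149] 0.0003204762757638301
pot1 0.08 255 [0.573 0.136 0.08 ] [0.598 0.173 0.09 ] [0.598 0.149] 0.0004080915493115026
cap 455 [0.578 0.137 0.109] [0.597 0.168 0.117]
pot2 0.04 437 [0.55  0.234 0.04 ] [0.575 0.279 0.06 ] [0.575 0.258] 0.0003027627386255442
pot2 0.06 498 [0.55  0.234 0.06 ] [0.575 0.281 0.08 ] [0.575 0.258] 0.00029397598731862164
pot2 0.08 287 [0.549 0.234 0.08 ] [0.575 0.281 0.09 ] [0.575 0.258] 0.0003045957343853951
cap 1140 [0.554 0.239 0.109] [0.591 0.277 0.118]
0.593 -45 [' -- ', ' -- ', ' -- ', ' -- ', ' -- ', ' -- ', ' -- ']
0.593 -30 [' -- ', ' -- ', ' -- ', ' -- ', ' -- ', ' -- ', ' -- ']
0.593 -15 [' -- ', ' -- ', ' -- ', ' -- ', ' -- ', ' -- ', ' -- ']
0.593 0 ['ok [-50  49 -14]', ' -- ', ' -- ', ' -- ', ' -- ', 'ok [ -49 -167  -18]', 'ok [ -54 -170  -31]']
0.593 15 ['ok [-46  30 -13]', ' -- ', ' -- ', ' -- ', ' -- ', ' -- ', 'ok [ -34 -118  -14]']
0.593 30 ['ok [-36   4 -20]', 'ok [-42   9 -10]', ' -- ', ' 
[... 397 characters left out ...]
 -- ', ' -- ', ' -- ']
0.57 -30 [' -- ', ' -- ', ' -- ', ' -- ', ' -- ', ' -- ', ' -- ']
0.57 -15 [' -- ', ' -- ', ' -- ', ' -- ', ' -- ', ' -- ', ' -- ']
0.57 0 [' -- ', ' -- ', ' -- ', ' -- ', ' -- ', ' -- ', ' -- ']
0.57 15 ['ok [-47  42 -14]', ' -- ', ' -- ', ' -- ', ' -- ', ' -- ', 'ok [ -47 -156  -24]']
0.57 30 ['ok [-40  18 -16]', ' -- ', ' -- ', ' -- ', ' -- ', ' -- ', 'ok [ -30 -101  -12]']
0.57 45 ['ok [-31  -3 -23]', 'ok [-34  -5 -17]', 'ok [-35 -11 -11]', 'ok [-33 -24  -9]', 'ok [-29 -45 -12]', 'ok [-26 -66 -17]', 'ok [-26 -84 -24]']
0.57 60 ['ok [-24 -15 -31]', 'ok [-24 -22 -29]', 'ok [-23 -31 -27]', 'ok [-22 -42 -28]', 'ok [-21 -53 -30]', 'ok [-21 -64 -33]', 'ok [-21 -74 -38]']
```

```bash
cat > clr.py <<'E'
from kin2 import *
OX,OY,YAW=.598,.2135,3.0
c,s_=np.cos(np.deg2rad(YAW)),np.sin(np.deg2rad(YAW))
def tocab(P): d=P-np.array([OX,OY,0]); return np.stack([c*d[...,0]+s_*d[...,1],-s_*d[...,0]+c*d[...,1],d[...,2]],-1)
g=np.meshgrid(np.linspace(-.039,.039,9),np.linspace(-.0965,.0965,25),np.r_[np.linspace(.047,.2,16)]);BODY=np.stack([a.ravel() for a in g],-1)*[1,1,-1]
def finger(op): 
    g=np.meshgrid(np.linspace(-.0095,.0095,3),np.r_[np.linspace(op/2,op/2+.021,4),-np.linspace(op/2,op/2+.021,4)],np.linspace(-.019,.047,10));return np.stack([a.ravel() for a in g],-1)*[1,1,-1]
F=finger(.088)
def clear(pos,Rm,other=None,pts=None):
    Q=np.vstack([BODY,F]) if pts is None else pts
    P=tocab(Rm.apply(Q)+pos);x,y,z=P.T
    r=np.hypot(x-.022,z-.041)
    wall=np.maximum(.140-np.abs(y),r-.151)            # >0 clear of wall; beyond wall outer (|y|>.151)
    wall=np.maximum(wall,np.abs(y)-.152)
    slat=np.maximum.reduce([np.abs(r-.143)-.010,.005-x,np.abs(y)-.152])
    han=np.maximum.reduce([np.abs(x-.014)-.012,np.abs(y)-.015,z-.235])
    fl=z-.030; 
    fl=np.where((x<-.129),z,fl)
    D=dict(wall=wall.min(),slat=slat.min(),han=han.min(),floor=fl.min())
    if other is not None:
        o=tocab(np.array([other[0],other[1],0])); D["pot"]=np.maximum(np.hypot(x-o[0],y-o[1])-.024,z-.117).min()
    for bx,by,h,rr in((.058,.098,.09,.021),(.058,-.1,.07,.022)): D["b%+.1f"%by]=np.maximum(np.hypot(x-bx,y-by)-rr,z-.03-h).min()
    return D
E
cat > s3.py <<'E'
from clr import *
POT={1:(.598,.149),2:(.575,.258)}
res=[]
for k in(2,1):
  o=POT[3-k];res=[]
  for lean in range(10,66,5):
    for az in range(-70,71,10):
      for z in(.085,.095,.105):
        for dx in (0,):
          D=clear(np.array([*POT[k],z]),orient(lean,90+az),o);res.append((min(D.values()),lean,az,z,min(D,key=D.get)))
  res.sort(reverse=True);print(k);[print(r) for r in res[:14]]
E
python3 s3.py
```

```text
2
(np.float64(-0.0026756512994569603), 30, 10, 0.105, 'wall')
(np.float64(-0.0026756512994569603), 30, 10, 0.095, 'wall')
(np.float64(-0.0026756512994569603), 30, 10, 0.085, 'wall')
(np.float64(-0.002969552264926954), 35, 10, 0.105, 'han')
(np.float64(-0.002969552264926954), 35, 10, 0.095, 'han')
(np.float64(-0.002969552264926954), 35, 10, 0.085, 'han')
(np.float64(-0.0033103413125297743), 25, 10, 0.105, 'wall')
(np.float64(-0.0033103413125297743), 25, 10, 0.095, 'wall')
(np.float64(-0.0033103413125297743), 25, 10, 0.085, 'wall')
(np.float64(-0.0037740010770168572), 40, 10, 0.105, 'han')
(np.float64(-0.0037740010770168572), 40, 10, 0.095, 'han')
(np.float64(-0.0037740010770168572), 40, 10, 0.085, 'han')
(np.float64(-0.00443122193324071), 45, 10, 0.105, 'han')
(np.float64(-0.00443122193324071), 45, 10, 0.095, 'han')
1
(np.float64(-0.005724203230821956), 35, 30, 0.085, 'wall')
(np.float64(-0.00590794738362585), 60, 20, 0.105, 'wall')
(np.float64(-0.00590794738362585), 60, 20, 0.095, 'wall')
(np.float64(-0.00590794738362585), 60, 20, 0.085, 'wall')
(np.float64(-0.005921836918633627), 65, 20, 0.105, 'wall')
(np.float64(-0.005921836918633627), 65, 20, 0.095, 'wall')
(np.float64(-0.005921836918633627), 65, 20, 0.085, 'wall')
(np.float64(-0.005928212410242356), 25, 10, 0.095, 'wall')
(np.float64(-0.005928212410242356), 25, 10, 0.085, 'wall')
(np.float64(-0.005936246396967049), 30, 10, 0.105, 'wall')
(np.float64(-0.005936246396967049), 30, 10, 0.095, 'wall')
(np.float64(-0.005936246396967049), 30, 10, 0.085, 'wall')
(np.float64(-0.0059458010198655264), 50, 30, 0.105, 'wall')
(np.float64(-0.0059458010198655264), 50, 30, 0.095, 'wall')
```

```bash
sed -i 's/    wall=np.maximum(wall,np.abs(y)-.152)//; s/np.abs(y)-.015,z-.235\]/np.abs(y)-.015,z-.235,.170-z]/' clr.py
cat > s3.py <<'E'
from clr import *
POT={1:(.598,.149),2:(.575,.258)}
for k in(2,1):
  o=POT[3-k];res=[]
  for lean in range(10,71,5):
    for az in range(-80,81,10):
      for z in(.08,.09,.1,.108):
        for rho in(-30,-20,-10,0,10,20,30):
          D=clear(np.array([*POT[k],z]),orient(lean,90+az)*R.from_euler('z',rho,degrees=True),o if k==2 else None);res.append((round(min(D.values()),4),lean,az,z,rho,min(D,key=D.get)))
  res.sort(reverse=True);print(k,"any");[print(r) for r in res[:8]];print("rho0");[print(r) for r in [r for r in res if r[4]==0][:6]]
E
python3 s3.py
```

```text
2 any
(np.float64(0.0119), 55, 20, 0.108, 10, 'pot')
(np.float64(0.0101), 70, 20, 0.108, -30, 'wall')
(np.float64(0.0101), 50, 20, 0.108, 10, 'wall')
(np.float64(0.01), 65, 20, 0.108, -30, 'wall')
(np.float64(0.0097), 65, 20, 0.108, 0, 'wall')
(np.float64(0.0094), 70, 20, 0.108, 10, 'pot')
(np.float64(0.0089), 70, 20, 0.1, -30, 'pot')
(np.float64(0.0089), 65, 20, 0.108, 10, 'pot')
rho0
(np.float64(0.0097), 65, 20, 0.108, 0, 'wall')
(np.float64(0.0083), 60, 20, 0.108, 0, 'wall')
(np.float64(0.0077), 70, 20, 0.108, 0, 'pot')
(np.float64(0.0077), 70, 20, 0.1, 0, 'pot')
(np.float64(0.0068), 55, 20, 0.108, 0, 'wall')
(np.float64(0.0068), 55, 20, 0.1, 0, 'wall')
1 any
(np.float64(0.0111), 60, -40, 0.108, -30, 'han')
(np.float64(0.0111), 60, -40, 0.1, -30, 'wall')
(np.float64(0.0108), 55, -40, 0.1, -30, 'wall')
(np.float64(0.0108), 55, -40, 0.09, -30, 'wall')
(np.float64(0.0105), 55, -40, 0.09, -20, 'wall')
(np.float64(0.0102), 70, -30, 0.08, 10, 'wall')
(np.float64(0.0101), 70, -30, 0.108, -30, 'wall')
(np.float64(0.0101), 50, -40, 0.09, -30, 'wall')
rho0
(np.float64(0.0096), 70, -30, 0.09, 0, 'wall')
(np.float64(0.0096), 70, -30, 0.08, 0, 'wall')
(np.float64(0.0089), 65, -30, 0.09, 0, 'slat')
(np.float64(0.0089), 65, -30, 0.08, 0, 'wall')
(np.float64(0.0087), 70, -30, 0.1, 0, 'slat')
(np.float64(0.0062), 60, -30, 0.08, 0, 'wall')
```

```bash
cat > s4.py <<'E'
from clr import *
np.set_printoptions(precision=0,suppress=True,linewidth=200)
seeds=[[-5,20,-40,-165,-25,30],[5,20,-35,-120,-20,-100],[10,20,-30,-80,-30,60],[0,30,-20,-150,-40,-150],[-60,20,-20,-170,-40,60]]
POT={1:(.598,.149),2:(.575,.258)}
def best(pos,Rm,n=None):
    b=(9,None)
    for q0 in seeds:
        r,e=ik(np.array(pos),Rm,np.array(q0,float))
        if e<b[0]: b=(e,r)
        if e<.002: break
    return b
if __name__=="__main__":
  for nm,xy,azs in((2,POT[2],(5,12,20,28)),(1,POT[1],(-20,-30,-40))):
    for lean in(45,50,55,60,65):
      for az in azs:
        for flip in(0,1):
          e,q=best([*xy,.1],orient(lean,90+az,flip)); D=clear(np.array([*xy,.1]),orient(lean,90+az),POT[1] if nm==2 else None)
          if e<.003: print(nm,lean,az,flip,q,"clr",round(min(D.values())*1000),min(D,key=D.get),flush=True)
E
time timeout 500 python3 s4.py
```

```text
2 45 12 0 [   5.   14.  -41. -154.  -11.   69.] clr 0 wall
2 45 12 1 [   5.   14.  -41. -154.  -11. -111.] clr 0 wall
2 50 12 0 [   3.   17.  -49. -164.  -26.   81.] clr 1 wall
2 50 12 1 [   3.   17.  -49. -164.  -26.  -99.] clr 1 wall
2 50 20 0 [   6.   15.  -37. -133.  -15.   53.] clr 5 wall
2 50 20 1 [   6.   15.  -37. -133.  -15. -127.] clr 5 wall
2 50 28 0 [  15.   13.  -29. -101.  -10.   19.] clr -2 pot
2 50 28 1 [  15.   13.  -29. -101.  -10. -161.] clr -2 pot
2 55 12 0 [   2.   20.  -54. -166.  -39.   85.] clr 2 wall
2 55 12 1 [   2.   20.  -54. -166.  -39.  -95.] clr 2 wall
2 55 20 0 [  -1.   18.  -46. -146.  -32.   73.] clr 7 wall
2 55 20 1 [  -1.   18.  -46. -146.  -32. -107.] clr 7 wall
2 55 28 0 [   1.   17.  -37. -125.  -27.   54.] clr -2 pot
2 55 28 1 [   1.   17.  -37. -125.  -27. -126.] clr -2 pot
2 60 12 0 [   1.   25.  -58. -168.  -53.   88.] clr 2 wall
2 60 12 1 [   1.   25.  -58. -168.  -53.  -92.] clr 2 wall
2 60 20 0 [  -4.   23.  -51. -151.  -46.   81.] clr 7 pot
2 60 20 1 [  -4.   23.  -51. -151.  -46.  -99.] clr 7 pot
2 60 28 0 [  -5.   22.  -44. -134.  -41.   70.] clr -2 pot
2 60 28 1 [  -5.   22.  -44. -134.  -41. -110.] clr -2 pot
2 65 20 0 [  -6.   30.  -55. -153.  -61.   87.] clr 6 pot
2 65 20 1 [  -6.   30.  -55. -153.  -61.  -93.] clr 6 pot
2 65 28 0 [  -8.   28.  -48. -138.  -54.   79.] clr -5 pot
2 65 28 1 [  -8.   28.  -48. -138.  -54. -101.] clr -5 pot
real	0m22.382s
user	0m22.804s
sys	0m0.189s
```

```bash
cat > s5.py <<'E'
from s4 import *
np.set_printoptions(precision=1,suppress=True,linewidth=200)
print("pot1 options")
for lean in(45,48,52):
  for az in(0,3,6,10):
    P=np.array([.597,.169,.075]);e,q=best(P,orient(lean,90+az,1))
    for sh in(.020,): D=clear(P,orient(lean,90+az,1))
    print(lean,az,round(e,4),q,{k:round(v*1000,1) for k,v in D.items() if v<.02})
print("pot2")
for lean,az in((48,10),(52,15),(55,20)):
    P=np.array([.576,.254,.08]);e,q=best(P,orient(lean,90+az,1));D=clear(P,orient(lean,90+az,1),(.598,.149))
    print(lean,az,round(e,4),q,{k:round(v*1000,1) for k,v in D.items() if v<.02})
print("pans")
for nm,xy in(("L",(.478,-.185)),("R",(.492,-.423))):
  for lean in(48,55):
    for az in range(-100,41,20):
      e,q=best([*xy,.16],orient(lean,90+az,1))
      if e<.003: print(nm,lean,az,q)
E
timeout 500 python3 s5.py
```

```text
pot1 options
45 0 0.0 [  -4.    18.1  -51.1 -173.1  -24.3  -93.5] {'wall': np.float64(-0.5)}
45 3 0.0 [  -5.2   17.5  -47.4 -163.3  -20.4  -99.9] {'wall': np.float64(-0.9), 'b-0.1': np.float64(19.2)}
45 6 0.0 [  -4.6   16.7  -42.2 -150.6  -15.3 -111. ] {'wall': np.float64(-5.8), 'b-0.1': np.float64(16.2)}
45 10 0.0176 [   4.3   15.3  -31.8 -120.7   -4.5 -145.2] {'wall': np.float64(-12.0), 'slat': np.float64(18.5), 'b-0.1': np.float64(12.0)}
48 0 0.0007 [  -4.3   19.7  -53.6 -173.9  -31.4  -92.4] {'wall': np.float64(-0.3)}
48 3 0.0 [  -5.9   19.2  -50.8 -165.9  -28.4  -96.4] {'wall': np.float64(-0.9), 'b-0.1': np.float64(18.9)}
48 6 0.0 [  -6.8   18.5  -47.4 -157.1  -24.9 -102.3] {'wall': np.float64(-5.9), 'b-0.1': np.float64(15.9)}
48 10 0.0 [  -5.8   17.5  -41.6 -143.2  -19.7 -114.5] {'wall': np.float64(-12.2), 'b-0.1': np.float64(11.7)}
52 0 0.0112 [  -4.8   22.4  -56.5 -173.9  -40.9  -91.7] {'wall': np.float64(-0.1)}
52 3 0.0 [  -6.7   22.   -54.5 -167.8  -38.8  -93.6] {'wall': np.float64(-0.9), 'b-0.1': np.float64(18.6)}
52 6 0.0 [  -8.3   21.5  -51.9 -160.7  -36.1  -96.9] {'wall
[... 794 characters left out ...]
8   -3.5  -41.2 -101.   -10.7 -161.3]
L 55 0 [ -40.     0.9  -36.8  -82.4  -32.1 -163.3]
L 55 20 [ -45.2    8.5  -29.1  -71.8  -51.6 -156.7]
L 55 40 [ -45.    16.3  -19.6  -62.6  -66.8 -151.4]
R 48 -100 [-10.3  20.9 -46.9  71.5 -51.6 -61.3]
R 48 -20 [-39.    9.6 -24.4 -56.1 -16.9 157.8]
R 48 20 [ -54.    21.7   -6.2  -55.3  -60.3 -167.7]
R 48 40 [ -53.5   28.7    4.2  -49.8  -76.3 -159.2]
R 55 -100 [ -9.5  23.4 -49.1  77.6 -57.  -68.9]
R 55 -40 [ -47.5    8.7  -27.7 -101.2   -6.3 -164.4]
R 55 -20 [ -52.1   11.2  -24.   -81.1  -26.1 -170.1]
R 55 0 [ -57.5   17.1  -16.4  -71.2  -46.9 -164.5]
R 55 20 [ -58.9   24.2   -6.2  -62.7  -64.8 -159.4]
R 55 40 [ -57.2   31.4    5.3  -55.4  -80.8 -154.5]
```

```bash
cat > plan.py <<'E'
from clr import *
import json
np.set_printoptions(precision=1,suppress=True,linewidth=200)
def plan(q,wps,pos0=None,R0=None,verbose=1):
    """wps: (pos,R,n). geodesic segments; prints the row of each and joint checks"""
    p,Rm=fk(q)
    if pos0 is not None:p=np.array(pos0)
    if R0 is not None:Rm=R0
    q=np.array(q,float)
    for i,(P,R1,n) in enumerate(wps):
        P=np.array(P,float);rv=(R1*Rm.inv()).as_rotvec()/n;dp=(P-p)/n;dqm=0;mar=99;em=0
        for k in range(n):
            p=p+dp;Rm=R.from_rotvec(rv)*Rm;qn,e=ik(p,Rm,q);dqm=max(dqm,np.abs(qn-q).max());q=qn;em=max(em,e);mar=min(mar,(q-LO)[[2,3,5]].min(),(HI-q)[[3,4,5]].min())
        print(i,n,"row",np.round(np.r_[dp/.8,rv/np.pi],4).tolist(),"q",q,"dq/row %.1f margin %.1f err %.4f mm/row %.0f deg/row %.1f"%(dqm,mar,em,np.linalg.norm(dp)*1e3,np.rad2deg(np.linalg.norm(rv))))
    return q
E
cat > t1.py <<'E'
from plan import *
q=np.array([55.514,-7.1104,-30.8166,7.9911,-57.211,-145.3186])
o=lambda l,a:orient(l,90+a,0)
d=lambda l,a:o(l,a).as_matrix()[:,2]
g=np.array([.576,.254,.08])
for W in([([.43,.1,.3],o(30,60),9),([.46,.12,.28],o(50,50),6),([.45,.2,.25],o(50,25),7),(g-.13*d(50,11),o(50,11),6),(g,o(50,11),6)],
         [([.5,.05,.3],o(35,60),10),([.52,.12,.26],o(50,40),8),(g-.11*d(50,11),o(50,11),8),(g,o(50,11),6)]):
    print("--");plan(q,W)
E
python3 t1.py
```

```text
--
0 9 row [0.0002, -0.0157, 0.0026, 0.0048, -0.0113, 0.0337] q [ 21.6 -13.5 -26.2 -22.2 -55.1 -42.4] dq/row 14.9 margin 22.9 err 0.0000 mm/row 13 deg/row 6.5
1 6 row [0.0062, 0.0042, -0.0042, 0.0152, -0.0106, -0.0092] q [  6.9 -12.5 -29.6 -49.3 -43.7 -19. ] dq/row 6.0 margin 28.7 err 0.0000 mm/row 7 deg/row 3.7
2 7 row [-0.0018, 0.0143, -0.0054, -0.0, -0.0, -0.0198] q [  44.8  -18.   -58.3   29.9  -10.1 -133.9] dq/row 44.1 margin 0.0 err 0.4902 mm/row 12 deg/row 3.6
3 6 row [0.0059, 0.0073, -0.018, 0.0, 0.0, -0.013] q [  46.    -5.   -58.3   57.   -17.7 -173.7] dq/row 12.2 margin 0.0 err 1.0282 mm/row 16 deg/row 2.3
4 6 row [0.0204, 0.004, -0.0174, -0.0, 0.0, 0.0] q [  34.4   10.8  -51.5   64.9   -8.1 -173.7] dq/row 3.6 margin 0.0 err 1.2994 mm/row 22 deg/row 0.0
--
0 10 row [0.009, -0.0204, 0.0023, 0.0059, -0.0126, 0.0301] q [  4.6  -4.2 -16.9 -33.  -60.1 -22.2] dq/row 15.4 margin 24.2 err 0.0000 mm/row 18 deg/row 6.0
1 8 row [0.0031, 0.0109, -0.0062, 0.008, -0.0067, -0.0138] q [ 15.3  -9.  -31.5 -44.4 -27.3 -32.4] dq/row 4.8 margin 26.8 err 0.0000 mm/row 10 deg/row 3.1
2 8 row [-0.0042, 0.0184, -0.0171, -0.0, 0.0, -0.0201] q [   3.3    1.4  -50.1 -152.3  -12.7   67.8] dq/row 34.7 margin 0.0 err 0.2892 mm/row 20 deg/row 3.6
3 6 row [0.0172, 0.0033, -0.0147, -0.0, 0.0, 0.0] q [   2.2   20.   -51.4 -167.2  -31.8   84.7] dq/row 6.0 margin 5.5 err 0.0000 mm/row 18 deg/row 0.0
```

```bash
cat > t1.py <<'E'
from plan import *
q=np.array([55.514,-7.1104,-30.8166,7.9911,-57.211,-145.3186])
o=lambda l,a:orient(l,90+a,0)
d=lambda l,a:o(l,a).as_matrix()[:,2]
g=np.array([.576,.254,.08])
print(clear(g,o(53,12),(.598,.149)))
for W in([([.5,.05,.3],o(35,60),10),([.52,.06,.26],o(62,50),7),([.5,.14,.24],o(66,20),7),(g-.12*d(53,12),o(53,12),8),(g,o(53,12),7)],
         [([.5,.05,.3],o(35,60),10),([.52,.06,.26],o(65,50),8),([.5,.14,.22],o(75,15),8),(g-.12*d(53,12),o(53,12),8),(g,o(53,12),7)]):
    print("--");plan(q,W)
E
python3 t1.py
```

```text
{'wall': np.float64(0.005292451683355459), 'slat': np.float64(0.026019436204624442), 'han': np.float64(0.030567909020009332), 'floor': np.float64(0.030978477214661806), 'pot': np.float64(0.006858698534068466), 'b+0.1': np.float64(0.04382570261909863), 'b-0.1': np.float64(0.06641955669955779)}
--
0 10 row [0.009, -0.0204, 0.0023, 0.0059, -0.0126, 0.0301] q [  4.6  -4.2 -16.9 -33.  -60.1 -22.2] dq/row 15.4 margin 24.2 err 0.0000 mm/row 18 deg/row 6.0
1 7 row [0.0036, 0.0018, -0.0071, 0.0176, -0.0123, -0.0078] q [-20.5   2.7 -24.  -71.  -61.7  17. ] dq/row 6.3 margin 34.2 err 0.0000 mm/row 7 deg/row 4.1
2 7 row [-0.0036, 0.0143, -0.0036, 0.0018, -0.0026, -0.0238] q [  -5.6  -10.1  -42.2 -103.4  -23.9   25.6] dq/row 8.7 margin 16.0 err 0.0000 mm/row 12 deg/row 4.3
3 8 row [-0.0028, 0.0147, -0.0137, -0.0025, 0.0087, -0.0055] q [   0.6    1.2  -54.1 -152.3  -19.8   70.7] dq/row 9.8 margin 4.2 err 0.0000 mm/row 16 deg/row 1.9
4 7 row [0.0167, 0.0036, -0.0129, -0.0, -0.0, 0.0] q [   1.1   22.1  -53.2 -166.   -38.6   85.6] dq/row 4.5 margin 2.6 err 0.0000 mm/row 17 deg/row 0.0
--
0 10 row [0.009, -0.0204, 0.0023, 0.0059, -0.0126, 0.0301] q [  4.6  -4.2 -16.9 -33.  -60.1 -22.2] dq/row 15.4 margin 24.2 err 0.0000 mm/row 18 deg/row 6.0
1 8 row [0.0031, 0.0016, -0.0062, 0.0171, -0.012, -0.0068] q [-23.5   4.3 -24.7 -74.3 -64.5  21.8] dq/row 6.0 margin 33.6 err 0.0000 mm/row 6 deg/row 3.9
2 8 row [-0.0031, 0.0125, -0.0062, 0.0038, -0.0059, -0.0242] q [ -27.8    4.9  -58.3 -127.7  -56.3   68.2] dq/row 10.0 margin 0.0 err 0.0182 mm/row 11 deg/row 4.5
3 8 row [-0.0028, 0.0147, -0.0106, -0.0036, 0.0149, -0.0021] q [   0.6    1.2  -54.1 -152.3  -19.8   70.7] dq/row 5.6 margin 0.0 err 0.0068 mm/row 15 deg/row 2.8
4 7 row [0.0167, 0.0036, -0.0129, -0.0, 0.0, 0.0] q [   1.1   22.1  -53.2 -166.   -38.6   85.6] dq/row 4.5 margin 2.6 err 0.0000 mm/row 17 deg/row 0.0
```

Emit:
play_rows([
  [0.0064, -0.0146, 0.0016, 0.0042, -0.009, 0.0215],
  [0.0064, -0.0146, 0.0016, 0.0042, -0.009, 0.0215],
  [0.0064, -0.0146, 0.0016, 0.0042, -0.009, 0.0215],
  [0.0064, -0.0146, 0.0016, 0.0042, -0.009, 0.0215],
  [0.0064, -0.0146, 0.0016, 0.0042, -0.009, 0.0215],
  [0.0064, -0.0146, 0.0016, 0.0042, -0.009, 0.0215],
  [0.0064, -0.0146, 0.0016, 0.0042, -0.009, 0.0215],
])

```text
clock: 9.05
tool_pos: [0.4656, 0.1306, 0.2899]
orientation: [175.2, 23.3, -149.7]
force: [0.4, -0.6, -0.1]
opening: 0.0874
gripper_force: 0.0
```

Emit:
play_rows([
  [0.0064, -0.0146, 0.0016, 0.0042, -0.009, 0.0215],
  [0.0064, -0.0146, 0.0016, 0.0042, -0.009, 0.0215],
  [0.0064, -0.0146, 0.0016, 0.0042, -0.009, 0.0215],
  [0.0064, -0.0146, 0.0016, 0.0042, -0.009, 0.0215],
  [0.0064, -0.0146, 0.0016, 0.0042, -0.009, 0.0215],
  [0.0064, -0.0146, 0.0016, 0.0042, -0.009, 0.0215],
  [0.0064, -0.0146, 0.0016, 0.0042, -0.009, 0.0215],
])

```text
clock: 9.75
tool_pos: [0.5019, 0.0482, 0.2988]
orientation: [-180.0, 35.0, -120.1]
force: [-0.2, -0.3, -0.1]
opening: 0.0875
gripper_force: 0.0
```

Emit:
play_rows([
  [0.0036, 0.0018, -0.0071, 0.0176, -0.0123, -0.0078],
  [0.0036, 0.0018, -0.0071, 0.0176, -0.0123, -0.0078],
  [0.0036, 0.0018, -0.0071, 0.0176, -0.0123, -0.0078],
  [0.0036, 0.0018, -0.0071, 0.0176, -0.0123, -0.0078],
  [0.0036, 0.0018, -0.0071, 0.0176, -0.0123, -0.0078],
  [0.0036, 0.0018, -0.0071, 0.0176, -0.0123, -0.0078],
  [0.0036, 0.0018, -0.0071, 0.0176, -0.0123, -0.0078],
  [0, 0, 0, 0, 0, 0],
])

```text
clock: 10.55
tool_pos: [0.5207, 0.0576, 0.2562]
orientation: [178.9, 61.9, -131.4]
force: [-0.6, -0.6, -0.6]
opening: 0.0876
gripper_force: 0.0
```

```bash
cat > t2.py <<'E'
from plan import *
from plant import get_obs
o_=get_obs();q=o_["joint_pos"];print(q,o_["force"])
o=lambda l,a:orient(l,90+a,0)
d=lambda l,a:o(l,a).as_matrix()[:,2]
g=np.array([.576,.254,.08])
plan(q,[([.5,.14,.24],o(66,20),7),(g-.12*d(53,12),o(53,12),8),(g,o(53,12),7)])
E
python3 t2.py
```

```text
[-20.5   3.1 -24.2 -71.2 -61.3  16.9] [-0.6 -0.6 -0.6]
0 7 row [-0.0037, 0.0143, -0.0028, 0.0016, -0.0029, -0.0234] q [  -5.6  -10.1  -42.2 -103.4  -23.9   25.6] dq/row 8.6 margin 16.0 err 0.0000 mm/row 12 deg/row 4.3
1 8 row [-0.0028, 0.0147, -0.0137, -0.0025, 0.0087, -0.0055] q [   0.6    1.2  -54.1 -152.3  -19.8   70.7] dq/row 9.8 margin 4.2 err 0.0000 mm/row 16 deg/row 1.9
2 7 row [0.0167, 0.0036, -0.0129, -0.0, -0.0, -0.0] q [   1.1   22.1  -53.2 -166.   -38.6   85.6] dq/row 4.5 margin 2.6 err 0.0000 mm/row 17 deg/row 0.0
```

Emit:
play_rows([
  [-0.0036, 0.0143, -0.0036, 0.0018, -0.0026, -0.0238],
  [-0.0036, 0.0143, -0.0036, 0.0018, -0.0026, -0.0238],
  [-0.0036, 0.0143, -0.0036, 0.0018, -0.0026, -0.0238],
  [-0.0036, 0.0143, -0.0036, 0.0018, -0.0026, -0.0238],
  [-0.0036, 0.0143, -0.0036, 0.0018, -0.0026, -0.0238],
  [-0.0036, 0.0143, -0.0036, 0.0018, -0.0026, -0.0238],
  [-0.0036, 0.0143, -0.0036, 0.0018, -0.0026, -0.0238],
])

```text
clock: 11.25
tool_pos: [0.5007, 0.1401, 0.2402]
orientation: [179.9, 65.9, -160.3]
force: [0.0, 1.1, -0.7]
opening: 0.0875
gripper_force: 0.0
```

Emit:
play_rows([
  [-0.0028, 0.0147, -0.0137, -0.0025, 0.0087, -0.0055],
  [-0.0028, 0.0147, -0.0137, -0.0025, 0.0087, -0.0055],
  [-0.0028, 0.0147, -0.0137, -0.0025, 0.0087, -0.0055],
  [-0.0028, 0.0147, -0.0137, -0.0025, 0.0087, -0.0055],
  [-0.0028, 0.0147, -0.0137, -0.0025, 0.0087, -0.0055],
  [-0.0028, 0.0147, -0.0137, -0.0025, 0.0087, -0.0055],
  [-0.0028, 0.0147, -0.0137, -0.0025, 0.0087, -0.0055],
  [-0.0028, 0.0147, -0.0137, -0.0025, 0.0087, -0.0055],
  [0, 0, 0, 0, 0, 0],
  [0, 0, 0, 0, 0, 0],
])

```text
clock: 12.25
tool_pos: [0.4823, 0.2342, 0.1512]
orientation: [179.8, 52.8, -168.2]
force: [-0.6, -0.4, 0.5]
opening: 0.0876
gripper_force: 0.0
```

```bash
cat > t3.py <<'E'
from plan import *
from plant import get_obs
o_=get_obs();q=o_["joint_pos"];print(q,o_["force"],np.round(o_["tool_pos"],4))
o=lambda l,a:orient(l,90+a,0)
g=np.array([.576,.254,.08])
z=fk(q)[1].as_matrix()[:,2];y=fk(q)[1].as_matrix()[:,1];print("lean",np.rad2deg(np.arccos(-z[2])),"az",np.rad2deg(np.arctan2(z[1],z[0])),"y",np.round(y,3))
plan(q,[(g,o(53,12),7)])
E
python3 t3.py
```

```text
[   0.9    1.6  -54.3 -153.4  -20.2   71.4] [-0.6 -0.4  0.5] [0.5 0.2 0.2]
lean 52.82383997751097 az 12.046719589019782 y [-0.2  1.   0. ]
0 7 row [0.0167, 0.0031, -0.0127, -0.0001, -0.0002, 0.0] q [   1.1   22.1  -53.2 -166.   -38.6   85.6] dq/row 4.2 margin 2.6 err 0.0000 mm/row 17 deg/row 0.0
```

Emit:
play_rows([
  [0.0167, 0.0031, -0.0127, 0, 0, 0],
  [0.0167, 0.0031, -0.0127, 0, 0, 0],
  [0.0167, 0.0031, -0.0127, 0, 0, 0],
  [0.0167, 0.0031, -0.0127, 0, 0, 0],
  [0.0167, 0.0031, -0.0127, 0, 0, 0],
  [0.0167, 0.0031, -0.0127, 0, 0, 0],
  [0.0167, 0.0031, -0.0127, 0, 0, 0],
  [0, 0, 0, 0, 0, 0],
])

```text
clock: 13.05
tool_pos: [0.5779, 0.2522, 0.0803]
orientation: [179.7, 52.9, -168.3]
force: [-0.2, 0.8, 0.0]
opening: 0.0882
gripper_force: 0.0
```

Emit:
play_rows([
  [0, 0, 0, 0, 0, 0],
  [0, 0, 0, 0, 0, 0],
  [0, 0, 0, 0, 0, 0],
  [0, 0, 0, 0, 0, 0],
  [0, 0, 0, 0, 0, 0],
  [0, 0, 0, 0, 0, 0],
  [0, 0, 0, 0, 0, 0],
], gripper=-0.2)

```text
clock: 13.75
tool_pos: [0.5763, 0.2516, 0.0811]
orientation: [179.9, 52.9, -168.2]
force: [-1.8, 3.1, 4.8]
opening: 0.0467
gripper_force: 30.0
```

```bash
cat > t4.py <<'E'
from plan import *
from plant import get_obs
o_=get_obs();q=o_["joint_pos"];P=o_["tool_pos"];print(q,o_["force"],np.round(P*1000))
Rm=fk(q)[1];z=Rm.as_matrix()[:,2]
o=lambda l,a:orient(l,90+a,0)
for az in(10,20,30):
  for x in ((.5,),):
    print(az);plan(q,[(P-.13*z,Rm,7),([.50,.12,.25],o(53,20),6),([.49,.0,.28],o(53,30),8),([.478,-.185,.28],o(53,az),10),([.478,-.185,.152],o(53,az),7)])
E
python3 t4.py
```

```text
[   1.2   21.9  -53.1 -166.1  -38.2   85.4] [-1.8  3.1  4.8] [576. 252.  81.]
10
0 7 row [-0.0182, -0.0043, 0.014, 0.0, 0.0, 0.0] q [   1.6   -1.3  -52.4 -148.3  -15.9   65.5] dq/row 6.4 margin 2.9 err 0.0000 mm/row 19 deg/row 0.0
1 6 row [0.0053, -0.0229, 0.0189, -0.0001, -0.0001, 0.0075] q [ 18.7 -11.2 -39.7 -62.2  -5.7 -27.4] dq/row 34.8 margin 0.0 err 0.3403 mm/row 24 deg/row 1.4
2 8 row [-0.0016, -0.0188, 0.0047, 0.0, 0.0, 0.0069] q [ -5.9 -13.3 -31.5 -51.7 -36.7 -21. ] dq/row 22.6 margin 7.4 err 0.2355 mm/row 16 deg/row 1.2
3 10 row [-0.0015, -0.0231, 0.0, -0.0, 0.0, -0.0111] q [-28.4 -10.2 -28.9 -53.3 -38.2 -17.9] dq/row 2.4 margin 26.8 err 0.0000 mm/row 19 deg/row 2.0
4 7 row [0.0, -0.0, -0.0229, 0.0, 0.0, -0.0] q [-41.    4.6 -33.1 -74.7 -40.1  17. ] dq/row 5.3 margin 25.2 err 0.0000 mm/row 18 deg/row 0.0
20
0 7 row [-0.0182, -0.0043, 0.014, 0.0, 0.0, 0.0] q [   1.6   -1.3  -52.4 -148.3  -15.9   65.5] dq/row 6.4 margin 2.9 err 0.0000 mm/row 19 deg/row 0.0
1 6 row [0.0053, -0.0229, 0.0189, -0.0001, -0.0001, 0.0075] q [ 18.7 -11.2 -39.7 -62.2  -5.7 -27.4] dq/row 34.8 margin 0.
[... 517 characters left out ...]
.0, 0.0] q [   1.6   -1.3  -52.4 -148.3  -15.9   65.5] dq/row 6.4 margin 2.9 err 0.0000 mm/row 19 deg/row 0.0
1 6 row [0.0053, -0.0229, 0.0189, -0.0001, -0.0001, 0.0075] q [ 18.7 -11.2 -39.7 -62.2  -5.7 -27.4] dq/row 34.8 margin 0.0 err 0.3403 mm/row 24 deg/row 1.4
2 8 row [-0.0016, -0.0188, 0.0047, 0.0, 0.0, 0.0069] q [ -5.9 -13.3 -31.5 -51.7 -36.7 -21. ] dq/row 22.6 margin 7.4 err 0.2355 mm/row 16 deg/row 1.2
3 10 row [-0.0015, -0.0231, 0.0, -0.0, 0.0, 0.0] q [-40.3   0.2 -18.8 -57.4 -63.3   4.4] dq/row 5.3 margin 28.2 err 0.0000 mm/row 19 deg/row 0.0
4 7 row [0.0, -0.0, -0.0229, -0.0, 0.0, 0.0] q [-43.9  12.3 -24.6 -65.6 -57.4  24.2] dq/row 3.0 margin 33.7 err 0.0000 mm/row 18 deg/row 0.0
```

```bash
cat > t4.py <<'E'
from plan import *
from plant import get_obs
o_=get_obs();q=o_["joint_pos"];P=o_["tool_pos"]
Rm=fk(q)[1];z=Rm.as_matrix()[:,2]
o=lambda l,a:orient(l,90+a,0)
plan(q,[(P-.12*z,Rm,7),([.50,.14,.25],o(66,20),8),([.51,.05,.27],o(62,40),7),([.478,-.184,.27],o(53,20),10),([.478,-.184,.152],o(53,20),8)])
E
python3 t4.py
```

```text
0 7 row [-0.0168, -0.004, 0.0129, 0.0, 0.0, 0.0] q [   0.7    0.8  -53.4 -151.   -18.8   69.1] dq/row 4.9 margin 2.9 err 0.0000 mm/row 17 deg/row 0.0
1 8 row [0.0027, -0.0143, 0.0151, 0.0024, -0.0087, 0.0056] q [ -2.  -11.7 -40.9 -99.8 -20.3  19.8] dq/row 10.6 margin 8.6 err 0.0000 mm/row 17 deg/row 1.9
2 7 row [0.0018, -0.0161, 0.0036, -0.0016, 0.0028, 0.0159] q [-19.6  -3.9 -28.6 -72.5 -52.9  11. ] dq/row 7.6 margin 18.9 err 0.0000 mm/row 13 deg/row 2.9
3 10 row [-0.004, -0.0292, 0.0, -0.0025, 0.0044, -0.0111] q [-37.   -4.1 -24.2 -58.2 -52.1  -2.4] dq/row 2.0 margin 29.8 err 0.0000 mm/row 24 deg/row 2.2
4 8 row [-0.0, 0.0, -0.0184, 0.0, 0.0, -0.0] q [-43.1   8.4 -29.1 -70.1 -49.3  20.9] dq/row 3.2 margin 29.2 err 0.0000 mm/row 15 deg/row 0.0
```

Emit:
play_rows([
  [-0.008, -0.004, 0.0129, 0, 0, 0],
  [-0.0168, -0.004, 0.0129, 0, 0, 0],
  [-0.0168, -0.004, 0.0129, 0, 0, 0],
  [-0.0168, -0.004, 0.0129, 0, 0, 0],
  [-0.0168, -0.004, 0.0129, 0, 0, 0],
  [-0.0168, -0.004, 0.0129, 0, 0, 0],
  [-0.0256, -0.004, 0.0129, 0, 0, 0],
])

```text
clock: 14.45
tool_pos: [0.481, 0.2279, 0.1517]
orientation: [179.9, 52.7, -168.4]
force: [-0.5, 0.8, -2.0]
opening: 0.0468
gripper_force: 30.0
```

Emit:
play_rows([
  [0.0027, -0.0143, 0.0151, 0.0024, -0.0087, 0.0056],
  [0.0027, -0.0143, 0.0151, 0.0024, -0.0087, 0.0056],
  [0.0027, -0.0143, 0.0151, 0.0024, -0.0087, 0.0056],
  [0.0027, -0.0143, 0.0151, 0.0024, -0.0087, 0.0056],
  [0.0027, -0.0143, 0.0151, 0.0024, -0.0087, 0.0056],
  [0.0027, -0.0143, 0.0151, 0.0024, -0.0087, 0.0056],
  [0.0027, -0.0143, 0.0151, 0.0024, -0.0087, 0.0056],
  [0.0027, -0.0143, 0.0151, 0.0024, -0.0087, 0.0056],
])

```text
clock: 15.25
tool_pos: [0.4983, 0.1369, 0.2487]
orientation: [-179.9, 65.8, -159.9]
force: [1.0, 1.1, -3.1]
opening: 0.0467
gripper_force: 30.0
```

Emit:
play_rows([
  [0.0018, -0.0161, 0.0036, -0.0016, 0.0028, 0.0159],
  [0.0018, -0.0161, 0.0036, -0.0016, 0.0028, 0.0159],
  [0.0018, -0.0161, 0.0036, -0.0016, 0.0028, 0.0159],
  [0.0018, -0.0161, 0.0036, -0.0016, 0.0028, 0.0159],
  [0.0018, -0.0161, 0.0036, -0.0016, 0.0028, 0.0159],
  [0.0018, -0.0161, 0.0036, -0.0016, 0.0028, 0.0159],
  [0.0018, -0.0161, 0.0036, -0.0016, 0.0028, 0.0159],
])

```text
clock: 15.95
tool_pos: [0.5086, 0.0462, 0.2686]
orientation: [179.9, 61.7, -140.1]
force: [1.3, -0.1, -1.7]
opening: 0.0466
gripper_force: 30.0
```

Emit:
play_rows([
  [-0.004, -0.0292, 0, -0.0025, 0.0044, -0.0111],
  [-0.004, -0.0292, 0, -0.0025, 0.0044, -0.0111],
  [-0.004, -0.0292, 0, -0.0025, 0.0044, -0.0111],
  [-0.004, -0.0292, 0, -0.0025, 0.0044, -0.0111],
  [-0.004, -0.0292, 0, -0.0025, 0.0044, -0.0111],
  [-0.004, -0.0292, 0, -0.0025, 0.0044, -0.0111],
  [-0.004, -0.0292, 0, -0.0025, 0.0044, -0.0111],
  [-0.004, -0.0292, 0, -0.0025, 0.0044, -0.0111],
  [-0.004, -0.0292, 0, -0.0025, 0.0044, -0.0111],
  [-0.004, -0.0292, 0, -0.0025, 0.0044, -0.0111],
])

```text
clock: 16.95
tool_pos: [0.477, -0.1882, 0.2693]
orientation: [179.9, 52.7, -160.3]
force: [-0.6, -0.3, -2.9]
opening: 0.0467
gripper_force: 30.0
```

```bash
cat > t5.py <<'E'
from h import *
from kin2 import *
np.set_printoptions(precision=4,suppress=True)
o=get_obs();q=o["joint_pos"];print(q,o["force"],o["tool_pos"],o["opening"])
z=fk(q)[1].as_matrix()[:,2];y=fk(q)[1].as_matrix()[:,1];print("lean",np.rad2deg(np.arccos(-z[2])),"az",np.rad2deg(np.arctan2(z[1],z[0])),"y",y)
p,d=snapshot("side");p2,d2=snapshot("top")
cv2.imwrite("pics/c5.png",np.hstack([p[120:420,150:450],p2[150:450,250:550]]))
P=cloud(camera_model("side"),d)
k=(np.abs(P[...,0]-.478)<.06)&(np.abs(P[...,1]+.184)<.06)&(P[...,2]>.115)&(P[...,2]<.30)&(p.min(-1)>110)&((p.max(-1).astype(int)-p.min(-1))<25)
t=P[k];print("pot pts",len(t),t.min(0) if len(t) else 0,t.max(0) if len(t) else 0)
E
python3 t5.py
```

```text
[-36.9826  -3.9414 -24.0748 -57.7541 -51.8949  -2.8273] [-0.6244 -0.2715 -2.8949] [ 0.477  -0.1882  0.2693] 0.04674541717643612
lean 52.655948642867415 az 19.854655945116235 y [-0.339   0.9408  0.0009]
pot pts 727 [ 0.418  -0.2333  0.219 ] [ 0.5053 -0.1431  0.2999]
```

View pics/c5.png

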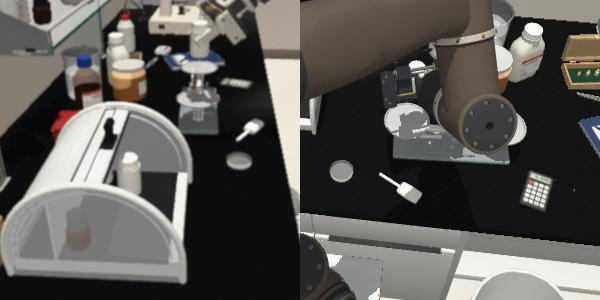

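Emit:
play_rows([
  [0, 0.001, -0.022, 0, 0, 0],
  [0, 0.001, -0.022, 0, 0, 0],
  [0, 0.001, -0.022, 0, 0, 0],
  [0, 0.001, -0.022, 0, 0, 0],
  [0, 0.001, -0.022, 0, 0, 0],
  [0, 0, -0.022, 0, 0, 0],
  [0, 0, -0.011, 0, 0, 0],
  [0, 0, -0.006, 0, 0, 0],
  [0, 0, 0, 0, 0, 0],
  [0, 0, 0, 0, 0, 0],
])

```text
clock: 18.05
tool_pos: [0.4775, -0.1828, 0.1506]
orientation: [180.0, 52.7, -160.1]
force: [-0.0, -0.1, -3.0]
opening: 0.0468
gripper_force: 30.0
```

```bash
python3 t5.py
```

```text
[-42.566    8.2999 -29.3654 -70.1437 -48.669   20.6676] [-0.0306 -0.1073 -3.0025] [ 0.4775 -0.1828  0.1506] 0.04682783696999954
lean 52.73944490565066 az 19.98075478916231 y [-0.3414  0.9399  0.0004]
pot pts 771 [ 0.4186 -0.2431  0.1152] [ 0.5047 -0.1297  0.2331]
```

Emit:
play_rows([
  [0, 0, -0.003, 0, 0, 0],
  [0, 0, 0, 0, 0, 0],
])

```text
clock: 18.35
tool_pos: [0.4774, -0.1824, 0.148]
orientation: [180.0, 52.7, -160.0]
force: [-0.4, -0.4, -2.6]
opening: 0.0468
gripper_force: 30.0
```

Emit:
play_rows([
  [0, 0, 0, 0, 0, 0],
  [0, 0, 0, 0, 0, 0],
  [0, 0, 0, 0, 0, 0],
  [0, 0, 0, 0, 0, 0],
  [0, 0, 0, 0, 0, 0],
  [0, 0, 0, 0, 0, 0],
  [0, 0, 0, 0, 0, 0],
  [0, 0, 0, 0, 0, 0],
], gripper=1)

```text
clock: 19.15
tool_pos: [0.4773, -0.1824, 0.1479]
orientation: [179.9, 52.7, -160.1]
force: [0.3, -0.6, -0.7]
opening: 0.0874
gripper_force: 0.0
```

Emit:
play_rows([
  [-0.02, -0.0072, 0.0164, 0, 0, 0],
  [-0.02, -0.0072, 0.0164, 0, 0, 0],
  [-0.02, -0.0072, 0.0164, 0, 0, 0],
  [-0.02, -0.0072, 0.0164, 0, 0, 0],
  [-0.02, -0.0072, 0.0164, 0, 0, 0],
  [-0.015, -0.0072, 0.03, 0, 0, 0],
  [0, 0, 0, 0, 0, 0],
])

```text
clock: 19.85
tool_pos: [0.385, -0.2185, 0.2402]
orientation: [-179.6, 52.8, -159.7]
force: [0.6, -0.6, -0.3]
opening: 0.0878
gripper_force: 0.0
```

```bash
cat > look.py <<'E'
from h import *
np.set_printoptions(precision=4,suppress=True)
o=get_obs();print(o["joint_pos"],o["force"],o["tool_pos"],o["clock"])
p,d=snapshot("side");P=cloud(camera_model("side"),d)
w=(p.min(-1)>110)&((p.max(-1).astype(int)-p.min(-1))<30)
for nm,x,y in(("L",.478,-.184),("R",.492,-.422)):
    k=(np.abs(P[...,0]-x)<.04)&(np.abs(P[...,1]-y)<.05)&w
    t=P[k&(P[...,2]>.118)&(P[...,2]<.215)]
    if len(t)>15: print(nm,len(t),t.min(0),t.max(0),"c",circ(t[t[:,2]<.165],.024).x if (t[:,2]<.165).sum()>15 else "")
    t=P[k&(P[...,2]>.075)&(P[...,2]<.115)];print(nm,"pan z",np.median(t[:,2]) if len(t) else None,len(t))
E
python3 look.py
```

```text
[-52.8176  -3.1031 -27.5778 -59.2634 -62.1054  11.0613] [ 0.6442 -0.6494 -0.2588] [ 0.385  -0.2185  0.2402] 19.85
L 401 [ 0.4517 -0.1958  0.1181] [ 0.497  -0.1554  0.1745] c [ 0.4745 -0.1839]
L pan z 0.08741621236415792 442
R pan z 0.11051121114901957 280
```

```bash
cat > t6.py <<'E'
from plan import *
from plant import get_obs
o_=get_obs();q=o_["joint_pos"]
o=lambda l,a:orient(l,90+a,0);d=lambda l,a:o(l,a).as_matrix()[:,2]
g=np.array([.597,.171,.072])
for l,a in((52,3),):
    R1=o(l,a);D=clear(g,R1);print({k:round(v*1000,1) for k,v in D.items() if v<.02})
    plan(q,[([.51,.03,.27],o(62,40),9),([.5,.12,.24],o(66,15),7),(g-.12*d(l,a),R1,8),(g,R1,8)])
E
python3 t6.py
```

```text
{'wall': np.float64(1.1), 'b-0.1': np.float64(18.4)}
0 9 row [0.0172, 0.0342, 0.0044, 0.0029, -0.0049, 0.0124] q [-22.7  -2.8 -27.7 -72.  -55.6  12.3] dq/row 3.5 margin 29.0 err 0.0000 mm/row 31 deg/row 2.5
1 7 row [-0.0018, 0.0161, -0.0054, 0.0015, -0.0028, -0.0198] q [  -7.4  -11.3  -43.5 -107.1  -21.3   27.7] dq/row 10.2 margin 14.8 err 0.0000 mm/row 14 deg/row 3.6
2 8 row [0.0004, 0.0072, -0.0147, -0.0015, 0.0096, -0.0083] q [  -7.4    1.5  -56.3 -156.6  -21.    74.4] dq/row 9.4 margin 2.0 err 0.0000 mm/row 13 deg/row 2.3
3 8 row [0.0148, 0.0008, -0.0115, 0.0, 0.0, -0.0] q [  -6.4   22.6  -54.8 -168.4  -39.7   86.8] dq/row 3.7 margin 0.7 err 0.0000 mm/row 15 deg/row 0.0
```

```bash
sed -i 's/for l,a in((52,3),):/for l,a in((50,3),(48,3.5)):/' t6.py; sed -i 's/o(66,15),7)/o(64,16),7)/' t6.py; python3 t6.py
```

```text
{'wall': np.float64(1.1), 'b-0.1': np.float64(18.6)}
0 9 row [0.0172, 0.0342, 0.0044, 0.0029, -0.0049, 0.0124] q [-22.7  -2.8 -27.7 -72.  -55.6  12.3] dq/row 3.5 margin 29.0 err 0.0000 mm/row 31 deg/row 2.5
1 7 row [-0.0018, 0.0161, -0.0054, 0.0008, -0.0014, -0.019] q [  1.  -12.  -40.7 -97.9 -13.6  14.8] dq/row 8.7 margin 13.5 err 0.0000 mm/row 14 deg/row 3.4
2 8 row [0.0008, 0.0072, -0.0142, -0.0016, 0.0096, -0.009] q [  -5.     0.   -51.7 -151.7  -12.9   67.4] dq/row 15.2 margin 0.0 err 0.0051 mm/row 13 deg/row 2.4
3 8 row [0.0143, 0.0008, -0.0121, -0.0, -0.0, 0.0] q [  -6.1   21.1  -53.1 -167.7  -34.4   85.6] dq/row 5.3 margin 3.5 err 0.0000 mm/row 15 deg/row 0.0
{'wall': np.float64(0.2), 'b-0.1': np.float64(18.2)}
0 9 row [0.0172, 0.0342, 0.0044, 0.0029, -0.0049, 0.0124] q [-22.7  -2.8 -27.7 -72.  -55.6  12.3] dq/row 3.5 margin 29.0 err 0.0000 mm/row 31 deg/row 2.5
1 7 row [-0.0018, 0.0161, -0.0054, 0.0008, -0.0014, -0.019] q [  1.  -12.  -40.7 -97.9 -13.6  14.8] dq/row 8.7 margin 13.5 err 0.0000 mm/row 14 deg/row 3.4
2 8 row [0.0012, 0.0071, -0.0137, -0.0019, 0.011, -0.0086] q [   3.    -0.8  -42.6 -135.5   -0.1   45.8] dq/row 7.5 margin 0.0 err 0.0553 mm/row 12 deg/row 2.5
3 8 row [0.0139, 0.0009, -0.0125, -0.0, -0.0, -0.0] q [  -5.9   19.7  -50.7 -165.4  -28.8   83.4] dq/row 11.2 margin 6.1 err 0.0000 mm/row 15 deg/row 0.0
```

Emit:
play_rows([
  [0.0172, 0.0342, 0.0044, 0.0029, -0.0049, 0.0124],
  [0.0172, 0.0342, 0.0044, 0.0029, -0.0049, 0.0124],
  [0.0172, 0.0342, 0.0044, 0.0029, -0.0049, 0.0124],
  [0.0172, 0.0342, 0.0044, 0.0029, -0.0049, 0.0124],
  [0.0172, 0.0342, 0.0044, 0.0029, -0.0049, 0.0124],
  [0.0172, 0.0342, 0.0044, 0.0029, -0.0049, 0.0124],
  [0.0172, 0.0342, 0.0044, 0.0029, -0.0049, 0.0124],
  [0.0172, 0.0342, 0.0044, 0.0029, -0.0049, 0.0124],
  [0.0172, 0.0342, 0.0044, 0.0029, -0.0049, 0.0124],
  [0, 0, 0, 0, 0, 0],
])

```text
clock: 20.9
tool_pos: [0.5101, 0.0319, 0.2685]
orientation: [179.4, 62.0, -140.2]
force: [-0.1, 0.3, -0.8]
opening: 0.0876
gripper_force: 0.0
```

```bash
cat > t7.py <<'E'
from plan import *
from plant import get_obs
o_=get_obs();q=o_["joint_pos"]
o=lambda l,a:orient(l,90+a,0);d=lambda l,a:o(l,a).as_matrix()[:,2]
g=np.array([.597,.171,.072])
R1=o(51,3)
for W in([([.51,.1,.24],o(66,18),7),(g-.10*d(51,3),o(56,4),10),(g,R1,8)],[([.52,.1,.22],o(66,18),7),(g-.10*d(51,3),R1,10),(g,R1,8)],[([.51,.1,.22],o(62,18),7),(g-.11*d(51,3)+[0,0,-.01],o(54,4),10),(g,R1,8)]):
    print("--");plan(q,W)
E
python3 t7.py
```

```text
--
0 7 row [-0.0001, 0.0118, -0.005, 0.0014, -0.0029, -0.0177] q [ -10.9   -9.4  -41.4 -100.2  -26.6   24. ] dq/row 7.0 margin 16.8 err 0.0000 mm/row 10 deg/row 3.2
1 10 row [0.0012, 0.0084, -0.0131, -0.0011, 0.0055, -0.0078] q [ -10.2    7.3  -58.3 -156.3  -32.2   77.8] dq/row 7.7 margin 0.0 err 0.0387 mm/row 12 deg/row 1.7
2 8 row [0.0121, 0.0006, -0.0098, -0.0002, 0.0035, -0.0007] q [  -6.2   21.8  -54.  -168.   -37.    86.3] dq/row 2.4 margin 0.0 err 0.0327 mm/row 13 deg/row 0.6
--
0 7 row [0.0017, 0.0118, -0.0086, 0.0014, -0.0029, -0.0177] q [ -16.1   -4.7  -43.  -106.4  -32.3   34.6] dq/row 8.1 margin 15.2 err 0.0000 mm/row 12 deg/row 3.2
1 10 row [-0.0001, 0.0084, -0.0106, -0.0015, 0.0082, -0.0083] q [  -7.2    4.8  -55.5 -158.8  -22.3   76.7] dq/row 8.9 margin 2.8 err 0.0000 mm/row 11 deg/row 2.1
2 8 row [0.0121, 0.0006, -0.0098, -0.0, -0.0, 0.0] q [  -6.2   21.8  -54.  -168.   -37.    86.3] dq/row 2.7 margin 2.1 err 0.0000 mm/row 12 deg/row 0.0
--
0 7 row [-0.0001, 0.0118, -0.0086, -0.0002, -0.0001, -0.0177] q [ -4.   -8.5 -39.9 -94.4 -19.4  15.5] dq/row 6.3 margin 18.4 err 0.0000 mm/row 12 deg/row 3.2
1 10 row [0.0002, 0.0083, -0.0111, -0.0009, 0.0044, -0.0078] q [  -9.6    6.4  -58.3 -156.7  -29.6   77.6] dq/row 8.7 margin 0.0 err 0.0194 mm/row 11 deg/row 1.6
2 8 row [0.0133, 0.0007, -0.0093, -0.0001, 0.0021, -0.0007] q [  -6.2   21.8  -54.  -168.   -37.    86.3] dq/row 2.4 margin 0.0 err 0.0168 mm/row 13 deg/row 0.4
```

```bash
cat > t7.py <<'E'
from plan import *
from plant import get_obs
o_=get_obs();q=o_["joint_pos"]
o=lambda l,a:orient(l,90+a,0);d=lambda l,a:o(l,a).as_matrix()[:,2]
g=np.array([.597,.171,.072])
R1=o(51,3)
for W in([([.52,.1,.22],o(66,18),7),([.515,.15,.2],o(60,9),6),(g-.10*d(51,3),R1,6),(g,R1,8)],[([.52,.11,.23],o(66,18),7),([.51,.155,.20],o(58,9),6),(g-.10*d(51,3),R1,6),(g,R1,8)]):
    print("--");plan(q,W)
E
python3 t7.py
```

```text
--
0 7 row [0.0017, 0.0118, -0.0086, 0.0014, -0.0029, -0.0177] q [ -16.1   -4.7  -43.  -106.4  -32.3   34.6] dq/row 8.1 margin 15.2 err 0.0000 mm/row 12 deg/row 3.2
1 6 row [-0.001, 0.0104, -0.0042, -0.0013, 0.0054, -0.0083] q [  -5.7   -5.1  -46.3 -128.5  -16.3   47.1] dq/row 5.8 margin 12.0 err 0.0000 mm/row 9 deg/row 1.8
2 6 row [0.0009, 0.0035, -0.0136, -0.0009, 0.0083, -0.0055] q [  -7.2    4.8  -55.5 -158.8  -22.3   76.7] dq/row 5.6 margin 2.8 err 0.0000 mm/row 11 deg/row 1.8
3 8 row [0.0121, 0.0006, -0.0098, -0.0, -0.0, -0.0] q [  -6.2   21.8  -54.  -168.   -37.    86.3] dq/row 2.7 margin 2.1 err 0.0000 mm/row 13 deg/row 0.0
--
0 7 row [0.0017, 0.0136, -0.0068, 0.0014, -0.0029, -0.0177] q [ -12.4   -6.5  -42.1 -105.4  -28.7   30.9] dq/row 8.3 margin 16.2 err 0.0000 mm/row 12 deg/row 3.2
1 6 row [-0.0021, 0.0094, -0.0063, -0.0017, 0.0072, -0.0083] q [   1.2   -6.3  -42.6 -121.8   -7.7   36.1] dq/row 5.1 margin 7.6 err 0.0000 mm/row 9 deg/row 2.0
2 6 row [0.002, 0.0025, -0.0136, -0.0007, 0.0064, -0.0055] q [  -7.2    4.8  -55.5 -158.8  -22.3   76.7] dq/row 7.3 margin 2.8 err 0.0000 mm/row 11 deg/row 1.5
3 8 row [0.0121, 0.0006, -0.0098, -0.0, -0.0, 0.0] q [  -6.2   21.8  -54.  -168.   -37.    86.3] dq/row 2.7 margin 2.1 err 0.0000 mm/row 12 deg/row 0.0
```

First variant is good.

Emit:
play_rows([
  [0.0017, 0.0118, -0.0086, 0.0014, -0.0029, -0.0177],
  [0.0017, 0.0118, -0.0086, 0.0014, -0.0029, -0.0177],
  [0.0017, 0.0118, -0.0086, 0.0014, -0.0029, -0.0177],
  [0.0017, 0.0118, -0.0086, 0.0014, -0.0029, -0.0177],
  [0.0017, 0.0118, -0.0086, 0.0014, -0.0029, -0.0177],
  [0.0017, 0.0118, -0.0086, 0.0014, -0.0029, -0.0177],
  [0.0017, 0.0118, -0.0086, 0.0014, -0.0029, -0.0177],
])

```text
clock: 21.6
tool_pos: [0.5182, 0.0959, 0.2202]
orientation: [-179.7, 65.9, -162.0]
force: [-0.9, 1.2, -0.4]
opening: 0.0875
gripper_force: 0.0
```

Emit:
play_rows([
  [-0.001, 0.0104, -0.0042, -0.0013, 0.0054, -0.0083],
  [-0.001, 0.0104, -0.0042, -0.0013, 0.0054, -0.0083],
  [-0.001, 0.0104, -0.0042, -0.0013, 0.0054, -0.0083],
  [-0.001, 0.0104, -0.0042, -0.0013, 0.0054, -0.0083],
  [-0.001, 0.0104, -0.0042, -0.0013, 0.0054, -0.0083],
  [-0.001, 0.0104, -0.0042, -0.0013, 0.0054, -0.0083],
])

```text
clock: 22.2
tool_pos: [0.5133, 0.1457, 0.1999]
orientation: [-179.7, 59.8, -170.9]
force: [-0.1, -0.4, -0.9]
opening: 0.0872
gripper_force: 0.0
```

Emit:
play_rows([
  [0.0009, 0.0035, -0.0136, -0.0009, 0.0083, -0.0055],
  [0.0009, 0.0035, -0.0136, -0.0009, 0.0083, -0.0055],
  [0.0009, 0.0035, -0.0136, -0.0009, 0.0083, -0.0055],
  [0.0009, 0.0035, -0.0136, -0.0009, 0.0083, -0.0055],
  [0.0009, 0.0035, -0.0136, -0.0009, 0.0083, -0.0055],
  [0.0009, 0.0035, -0.0136, -0.0009, 0.0083, -0.0055],
  [0, 0, 0, 0, 0, 0],
  [0, 0, 0, 0, 0, 0],
])

```text
clock: 23.0
tool_pos: [0.5175, 0.1622, 0.1347]
orientation: [-179.8, 50.8, -176.9]
force: [0.1, -0.5, -0.4]
opening: 0.0877
gripper_force: 0.0
```

```bash
cat > t8.py <<'E'
from plan import *
from plant import get_obs
o_=get_obs();q=o_["joint_pos"];print(q,o_["force"],np.round(o_["tool_pos"]*1e3,1))
z=fk(q)[1].as_matrix()[:,2];print("lean",np.rad2deg(np.arccos(-z[2])),"az",np.rad2deg(np.arctan2(z[1],z[0])))
g=np.array([.597,.171,.072]);plan(q,[(g,orient(51,93,0),8)])
E
python3 t8.py
```

```text
[  -7.4    4.6  -55.3 -158.1  -21.7   76.2] [ 0.1 -0.5 -0.4] [517.5 162.2 134.7]
lean 50.82297079445688 az 2.851608142866896
0 8 row [0.0123, 0.001, -0.0098, 0.0001, -0.0001, 0.0] q [  -6.2   21.8  -54.  -168.   -37.    86.3] dq/row 2.9 margin 2.2 err 0.0000 mm/row 13 deg/row 0.0
```

Emit:
play_rows([
  [0, 0.005, 0, 0, 0, 0],
  [0.0123, 0.002, -0.0098, 0, 0, 0],
  [0.0123, 0.0006, -0.0098, 0, 0, 0],
  [0.0123, 0.0006, -0.0098, 0, 0, 0],
  [0.0123, 0.0006, -0.0098, 0, 0, 0],
  [0, 0, 0, 0, 0, 0],
])

```text
clock: 23.6
tool_pos: [0.5584, 0.1692, 0.1038]
orientation: [-179.8, 50.9, -176.9]
force: [0.0, 0.1, 0.6]
opening: 0.0873
gripper_force: 0.0
```

Emit:
play_rows([
  [0.0122, 0.0006, -0.0098, 0, 0, 0],
  [0.0122, 0.0006, -0.0098, 0, 0, 0],
  [0, 0, 0, 0, 0, 0],
])

```text
clock: 23.9
tool_pos: [0.5776, 0.1701, 0.0886]
orientation: [-179.8, 50.9, -176.9]
force: [-0.2, -0.6, 1.2]
opening: 0.0872
gripper_force: 0.3
```

Emit:
play_rows([
  [0.0122, 0.0005, -0.0098, 0, 0, 0],
  [0.0122, 0.0005, -0.0098, 0, 0, 0],
  [0, 0, 0, 0, 0, 0],
])

```text
clock: 24.2
tool_pos: [0.5969, 0.1709, 0.0731]
orientation: [-179.8, 50.9, -176.9]
force: [-0.6, 0.7, 0.6]
opening: 0.0872
gripper_force: 0.2
```

Emit:
play_rows([
  [0, 0, 0, 0, 0, 0],
  [0, 0, 0, 0, 0, 0],
  [0, 0, 0, 0, 0, 0],
  [0, 0, 0, 0, 0, 0],
  [0, 0, 0, 0, 0, 0],
  [0, 0, 0, 0, 0, 0],
  [0, 0, 0, 0, 0, 0],
  [0, 0, 0, 0, 0, 0],
], gripper=-0.2)

```text
clock: 25.0
tool_pos: [0.597, 0.1708, 0.0732]
orientation: [-179.8, 51.0, -176.9]
force: [-1.6, -2.6, 4.7]
opening: 0.047
gripper_force: 30.0
```

```bash
cat > t9.py <<'E'
from h import *; import plan as pl; from plan import *
o_=get_obs();q=o_["joint_pos"];T=o_["tool_pos"];print(q,o_["force"],np.round(T*1e3,1))
p,d=snapshot("side");P=cloud(camera_model("side"),d)
k=(np.abs(P[...,0]-.597)<.05)&(np.abs(P[...,1]-.165)<.045)&(P[...,2]>.108)&(P[...,2]<.135)&(p.min(-1)>130);t=P[k];print("cap",len(t),np.round(t.min(0),3),np.round(t.max(0),3))
cv2.imwrite("pics/c6.png",cv2.resize(p[210:410,150:400],(750,600)))
o=lambda l,a:orient(l,90+a,0);Rm=fk(q)[1];z=Rm.as_matrix()[:,2]
plan(q,[(T-.10*z+[0,.004,0],Rm,7),([.515,.14,.21],o(62,10),6),([.52,.09,.25],o(66,20),6),([.51,.02,.27],o(62,40),7)])
E
python3 t9.py
```

```text
[  -5.7   21.7  -54.1 -169.   -37.    86.7] [-1.6 -2.6  4.7] [597.  170.8  73.2]
cap 176 [0.6 0.1 0.1] [0.6 0.2 0.1]
0 7 row [-0.014, -0.0004, 0.0113, 0.0, 0.0, 0.0] q [  -6.5    4.9  -56.2 -161.1  -22.8   78.6] dq/row 3.0 margin 1.7 err 0.0000 mm/row 14 deg/row 0.0
1 6 row [-0.0009, -0.0065, 0.0154, 0.0013, -0.0101, 0.0066] q [  -7.1   -6.3  -45.8 -124.   -18.3   43.7] dq/row 7.3 margin 4.3 err 0.0000 mm/row 13 deg/row 2.2
2 6 row [0.001, -0.0104, 0.0083, 0.001, -0.0036, 0.0093] q [-10.7  -9.1 -38.9 -94.6 -27.9  18.8] dq/row 7.8 margin 14.6 err 0.0000 mm/row 11 deg/row 1.8
3 7 row [-0.0018, -0.0125, 0.0036, -0.0016, 0.0028, 0.0159] q [-24.2  -2.3 -27.3 -71.7 -56.9  13. ] dq/row 5.3 margin 20.8 err 0.0000 mm/row 10 deg/row 2.9
```

View pics/c6.png

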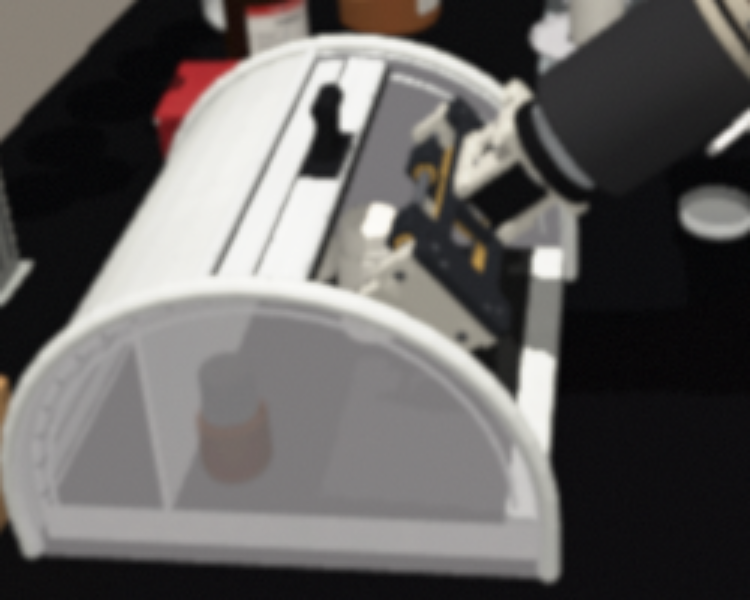

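Emit:
play_rows([
  [-0.005, 0.001, 0.0113, 0, 0, 0],
  [-0.014, 0, 0.0113, 0, 0, 0],
  [-0.014, 0, 0.0113, 0, 0, 0],
  [-0.014, 0, 0.0113, 0, 0, 0],
  [-0.014, 0, 0.0113, 0, 0, 0],
  [-0.014, 0, 0.0113, 0, 0, 0],
  [-0.02, 0, 0.0113, 0, 0, 0],
])

```text
clock: 25.75
tool_pos: [0.5194, 0.1718, 0.1353]
orientation: [-179.7, 50.8, -176.9]
force: [-0.0, 0.9, -1.5]
opening: 0.0468
gripper_force: 30.0
```

Emit:
play_rows([
  [-0.001, -0.0065, 0.0154, 0.0013, -0.0101, 0.0066],
  [-0.001, -0.0065, 0.0154, 0.0013, -0.0101, 0.0066],
  [-0.001, -0.0065, 0.0154, 0.0013, -0.0101, 0.0066],
  [-0.001, -0.0065, 0.0154, 0.0013, -0.0101, 0.0066],
  [-0.001, -0.0065, 0.0154, 0.0013, -0.0101, 0.0066],
  [-0.001, -0.0065, 0.0154, 0.0013, -0.0101, 0.0066],
])

```text
clock: 26.35
tool_pos: [0.5149, 0.1401, 0.2095]
orientation: [-179.9, 61.9, -169.8]
force: [0.7, 0.2, -1.3]
opening: 0.0467
gripper_force: 30.0
```

Emit:
play_rows([
  [0.001, -0.0104, 0.0083, 0.001, -0.0036, 0.0093],
  [0.001, -0.0104, 0.0083, 0.001, -0.0036, 0.0093],
  [0.001, -0.0104, 0.0083, 0.001, -0.0036, 0.0093],
  [0.001, -0.0104, 0.0083, 0.001, -0.0036, 0.0093],
  [0.001, -0.0104, 0.0083, 0.001, -0.0036, 0.0093],
  [0.001, -0.0104, 0.0083, 0.001, -0.0036, 0.0093],
])

```text
clock: 26.95
tool_pos: [0.5196, 0.0905, 0.249]
orientation: [179.9, 65.9, -159.8]
force: [-0.6, 0.4, -2.2]
opening: 0.0472
gripper_force: 30.0
```

Emit:
play_rows([
  [-0.0018, -0.0125, 0.0036, -0.0016, 0.0028, 0.0159],
  [-0.0018, -0.0125, 0.0036, -0.0016, 0.0028, 0.0159],
  [-0.0018, -0.0125, 0.0036, -0.0016, 0.0028, 0.0159],
  [-0.0018, -0.0125, 0.0036, -0.0016, 0.0028, 0.0159],
  [-0.0018, -0.0125, 0.0036, -0.0016, 0.0028, 0.0159],
  [-0.0018, -0.0125, 0.0036, -0.0016, 0.0028, 0.0159],
  [-0.0018, -0.0125, 0.0036, -0.0016, 0.0028, 0.0159],
  [0, 0, 0, 0, 0, 0],
])

```text
clock: 27.75
tool_pos: [0.5109, 0.0189, 0.2692]
orientation: [179.8, 61.8, -140.0]
force: [0.3, 0.3, -0.8]
opening: 0.0472
gripper_force: 30.0
```

```bash
cat > t10.py <<'E'
from plan import *
from plant import get_obs
o_=get_obs();q=o_["joint_pos"];T=o_["tool_pos"];print(q,o_["force"],np.round(T*1e3,1),o_["clock"])
o=lambda l,a:orient(l,90+a,0)
for az in(0,15):
    plan(q,[([.46,-.18,.30],o(55,25),9),([.492,-.422,.30],o(51,az),10),([.492,-.422,.153],o(51,az),9)])
E
python3 t10.py
```

```text
[-23.8  -2.1 -27.1 -71.5 -56.6  12.7] [ 0.3  0.3 -0.8] [510.9  18.9 269.2] 27.75
0 9 row [-0.0071, -0.0279, 0.0044, -0.0023, 0.0035, -0.0093] q [-41.9  -4.6 -21.5 -58.9 -61.7   1.5] dq/row 2.1 margin 31.4 err 0.0000 mm/row 23 deg/row 1.8
1 10 row [0.004, -0.0302, 0.0, -0.0005, 0.0022, -0.0139] q [-48.8   5.  -10.9 -51.5 -48.3 -14.4] dq/row 2.2 margin 37.7 err 0.0000 mm/row 24 deg/row 2.5
2 9 row [0.0, 0.0, -0.0204, 0.0, 0.0, -0.0] q [-53.8  16.3 -16.1 -65.6 -43.5   8.7] dq/row 2.8 margin 42.1 err 0.0000 mm/row 16 deg/row 0.0
0 9 row [-0.0071, -0.0279, 0.0044, -0.0023, 0.0035, -0.0093] q [-41.9  -4.6 -21.5 -58.9 -61.7   1.5] dq/row 2.1 margin 31.4 err 0.0000 mm/row 23 deg/row 1.8
1 10 row [0.004, -0.0302, 0.0, -0.0008, 0.0021, -0.0056] q [-53.7  11.3  -2.8 -53.2 -64.7  -2. ] dq/row 2.1 margin 38.4 err 0.0000 mm/row 24 deg/row 1.1
2 9 row [0.0, 0.0, -0.0204, -0.0, 0.0, 0.0] q [-56.   21.4  -9.  -60.6 -57.5  14.9] dq/row 2.0 margin 49.2 err 0.0000 mm/row 16 deg/row 0.0
```

Emit:
play_rows([
  [-0.0071, -0.0279, 0.0044, -0.0023, 0.0035, -0.0093],
  [-0.0071, -0.0279, 0.0044, -0.0023, 0.0035, -0.0093],
  [-0.0071, -0.0279, 0.0044, -0.0023, 0.0035, -0.0093],
  [-0.0071, -0.0279, 0.0044, -0.0023, 0.0035, -0.0093],
  [-0.0071, -0.0279, 0.0044, -0.0023, 0.0035, -0.0093],
  [-0.0071, -0.0279, 0.0044, -0.0023, 0.0035, -0.0093],
  [-0.0071, -0.0279, 0.0044, -0.0023, 0.0035, -0.0093],
  [-0.0071, -0.0279, 0.0044, -0.0023, 0.0035, -0.0093],
  [-0.0071, -0.0279, 0.0044, -0.0023, 0.0035, -0.0093],
])

```text
clock: 28.65
tool_pos: [0.4587, -0.1805, 0.301]
orientation: [179.9, 55.1, -155.1]
force: [1.0, 1.0, -2.0]
opening: 0.047
gripper_force: 30.0
```

Emit:
play_rows([
  [0.004, -0.0302, 0, -0.0008, 0.0021, -0.0056],
  [0.004, -0.0302, 0, -0.0008, 0.0021, -0.0056],
  [0.004, -0.0302, 0, -0.0008, 0.0021, -0.0056],
  [0.004, -0.0302, 0, -0.0008, 0.0021, -0.0056],
  [0.004, -0.0302, 0, -0.0008, 0.0021, -0.0056],
  [0.004, -0.0302, 0, -0.0008, 0.0021, -0.0056],
  [0.004, -0.0302, 0, -0.0008, 0.0021, -0.0056],
  [0.004, -0.0302, 0, -0.0008, 0.0021, -0.0056],
  [0.004, -0.0302, 0, -0.0008, 0.0021, -0.0056],
  [0.004, -0.0302, 0, -0.0008, 0.0021, -0.0056],
])

```text
clock: 29.65
tool_pos: [0.4917, -0.4229, 0.3004]
orientation: [180.0, 51.1, -165.1]
force: [0.8, 0.2, -2.3]
opening: 0.0465
gripper_force: 30.0
```

Emit:
play_rows([
  [0, 0, -0.0204, 0, 0, 0],
  [0, 0, -0.0204, 0, 0, 0],
  [0, 0, -0.0204, 0, 0, 0],
  [0, 0, -0.0204, 0, 0, 0],
  [0, 0, -0.0204, 0, 0, 0],
  [0, 0, -0.0204, 0, 0, 0],
  [0, 0, -0.0204, 0, 0, 0],
  [0, 0, 0, 0, 0, 0],
  [0, 0, 0, 0, 0, 0],
])

```text
clock: 30.55
tool_pos: [0.4914, -0.422, 0.1868]
orientation: [180.0, 51.1, -165.1]
force: [-0.0, 1.0, -1.2]
opening: 0.0467
gripper_force: 30.0
```

```bash
cat > t11.py <<'E'
from h import *; from kin2 import *
np.set_printoptions(precision=4,suppress=True)
o=get_obs();q=o["joint_pos"];z=fk(q)[1].as_matrix()[:,2];print(o["tool_pos"],o["force"],"lean",np.rad2deg(np.arccos(-z[2])),"az",np.rad2deg(np.arctan2(z[1],z[0])))
E
python3 t11.py; python3 look.py
```

```text
[ 0.4914 -0.422   0.1868] [-0.0404  0.9509 -1.1948] lean 51.06477411844281 az 14.970832441335697
[-55.2998  18.7338  -8.1551 -58.8971 -58.7738  10.9432] [-0.0404  0.9509 -1.1948] [ 0.4914 -0.422   0.1868] 30.55
L 403 [ 0.4514 -0.1946  0.118 ] [ 0.4972 -0.1524  0.1741] c [ 0.4745 -0.1839]
L pan z 0.08725253812826456 435
R 417 [ 0.4544 -0.4606  0.1426] [ 0.5166 -0.3749  0.2149] c [ 0.4954 -0.4216]
R pan z 0.11034726552301505 225
```

Emit:
play_rows([
  [0, 0, -0.012, 0, 0, 0],
  [0, 0, -0.012, 0, 0, 0],
  [0, 0, -0.01, 0, 0, 0],
  [0, 0, -0.006, 0, 0, 0],
  [0, 0, 0, 0, 0, 0],
  [0, 0, 0, 0, 0, 0],
])

```text
clock: 31.2
tool_pos: [0.4914, -0.4221, 0.1554]
orientation: [-179.9, 51.1, -164.9]
force: [-0.1, 0.4, -1.7]
opening: 0.0467
gripper_force: 30.0
```

Emit:
play_rows([
  [0, 0, 0, 0, 0, 0],
  [0, 0, 0, 0, 0, 0],
  [0, 0, 0, 0, 0, 0],
  [0, 0, 0, 0, 0, 0],
  [0, 0, 0, 0, 0, 0],
  [0, 0, 0, 0, 0, 0],
  [0, 0, 0, 0, 0, 0],
  [0, 0, 0, 0, 0, 0],
], gripper=1)

```text
clock: 32.0
tool_pos: [0.4914, -0.4219, 0.1555]
orientation: [-179.9, 51.1, -164.9]
force: [-0.0, 0.8, -0.1]
opening: 0.0877
gripper_force: 0.0
```

```bash
python3 look.py
```

```text
[-55.8681  21.2079  -9.1648 -60.7099 -57.4192  14.8957] [-0.0129  0.751  -0.1127] [ 0.4914 -0.4219  0.1555] 32.0
L 401 [ 0.4516 -0.2     0.118 ] [ 0.497  -0.1533  0.1745] c [ 0.4748 -0.1838]
L pan z 0.08740548497088593 440
R 335 [ 0.4531 -0.4715  0.1184] [ 0.5169 -0.3724  0.1992] c [ 0.5063 -0.3788]
R pan z 0.11059737181074378 178
```

Emit:
play_rows([
  [-0.0188, -0.005, 0.0157, 0, 0, 0],
  [-0.0188, -0.005, 0.0157, 0, 0, 0],
  [-0.0188, -0.005, 0.0157, 0, 0, 0],
  [-0.0188, -0.005, 0.0157, 0, 0, 0],
  [-0.0188, -0.005, 0.0157, 0, 0, 0],
  [-0.0188, -0.005, 0.0157, 0, 0, 0],
  [-0.0188, -0.005, 0.0157, 0, 0, 0],
  [0, 0, 0.03, 0, 0, 0],
  [0, 0, 0.03, 0, 0, 0],
])

```text
clock: 32.95
tool_pos: [0.3842, -0.4505, 0.2931]
orientation: [-179.8, 51.1, -165.0]
force: [0.9, 0.2, -0.0]
opening: 0.0876
gripper_force: 0.0
```

```bash
python3 look.py; cat > t12.py <<'E'
from plan import *
from plant import get_obs
o_=get_obs();q=o_["joint_pos"];T=o_["tool_pos"]
o=lambda l,a:orient(l,90+a,0);d=lambda l,a:o(l,a).as_matrix()[:,2]
g=np.array([.476,-.184,.136])
plan(q,[(g-.13*d(53,20)+[0,0,.03],o(53,20),12),(g-.10*d(53,20),o(53,20),4),(g,o(53,20),8)])
E
python3 t12.py
```

```text
[-65.2739  11.0242  -4.2593 -53.3203 -72.8264   6.1607] [ 0.8976  0.245  -0.0258] [ 0.3842 -0.4505  0.2931] 32.95
L 400 [ 0.4515 -0.1941  0.1182] [ 0.4969 -0.1532  0.1741] c [ 0.4748 -0.1839]
L pan z 0.08731339679290681 440
R 396 [ 0.4723 -0.4309  0.1184] [ 0.5169 -0.3913  0.198 ] c [ 0.4957 -0.4218]
R pan z 0.11057513166899152 187
0 12 row [-0.0008, 0.0241, -0.0055, 0.0005, -0.0008, 0.0024] q [-54.3  -3.3 -27.3 -59.  -63.8  11.3] dq/row 2.1 margin 31.0 err 0.0000 mm/row 20 deg/row 0.5
1 4 row [0.007, 0.0026, -0.015, 0.0, -0.0, 0.0] q [-52.3   1.8 -29.5 -63.  -58.6  17.7] dq/row 1.7 margin 28.7 err 0.0000 mm/row 13 deg/row 0.0
2 8 row [0.0117, 0.0043, -0.0094, -0.0, -0.0, 0.0] q [-44.2  10.3 -29.7 -71.8 -49.2  24.5] dq/row 1.4 margin 28.3 err 0.0000 mm/row 13 deg/row 0.0
```

Emit:
play_rows([
  [-0.0011, 0.0321, -0.0073, 0.0007, -0.001, 0.0032],
  [-0.0011, 0.0321, -0.0073, 0.0007, -0.001, 0.0032],
  [-0.0011, 0.0321, -0.0073, 0.0007, -0.001, 0.0032],
  [-0.0011, 0.0321, -0.0073, 0.0007, -0.001, 0.0032],
  [-0.0011, 0.0321, -0.0073, 0.0007, -0.001, 0.0032],
  [-0.0011, 0.0321, -0.0073, 0.0007, -0.001, 0.0032],
  [-0.0011, 0.0321, -0.0073, 0.0007, -0.001, 0.0032],
  [-0.0011, 0.0321, -0.0073, 0.0007, -0.001, 0.0032],
  [-0.0011, 0.0321, -0.0073, 0.0007, -0.001, 0.0032],
])

```text
clock: 33.9
tool_pos: [0.3774, -0.2183, 0.2396]
orientation: [179.3, 53.0, -160.4]
force: [-0.5, 0.6, -0.0]
opening: 0.0875
gripper_force: 0.0
```

Emit:
play_rows([
  [0.007, 0.0026, -0.015, 0, 0, 0],
  [0.007, 0.0026, -0.015, 0, 0, 0],
  [0.007, 0.0026, -0.015, 0, 0, 0],
  [0.007, 0.0026, -0.015, 0, 0, 0],
  [0, 0, 0, 0, 0, 0],
  [0, 0, 0, 0, 0, 0],
])

```text
clock: 34.5
tool_pos: [0.4006, -0.2109, 0.1902]
orientation: [179.0, 52.9, -160.6]
force: [-1.0, 0.6, 0.7]
opening: 0.0877
gripper_force: 0.0
```

```bash
python3 t11.py; cat > t13.py <<'E'
from plan import *
from plant import get_obs
q=get_obs()["joint_pos"];o=lambda l,a:orient(l,90+a,0)
plan(q,[([.476,-.184,.137],o(53,20),8)])
E
python3 t13.py
```

```text
[ 0.4006 -0.2109  0.1902] [-1.0353  0.5545  0.7399] lean 52.952898332986585 az 20.620409490688854
0 8 row [0.0116, 0.0039, -0.0082, -0.0004, -0.0002, -0.0001] q [-44.2  10.2 -29.7 -71.7 -49.2  24.3] dq/row 1.3 margin 28.3 err 0.0000 mm/row 12 deg/row 0.1
```

Emit:
play_rows([
  [0.0116, 0.0039, -0.0082, -0.0004, -0.0002, 0],
  [0.0116, 0.0039, -0.0082, -0.0004, -0.0002, 0],
  [0.0116, 0.0039, -0.0082, -0.0004, -0.0002, 0],
  [0.0116, 0.0039, -0.0082, -0.0004, -0.0002, 0],
  [0.0116, 0.0039, -0.0082, -0.0004, -0.0002, 0],
  [0.0116, 0.0039, -0.0082, -0.0004, -0.0002, 0],
  [0.0116, 0.0039, -0.0082, -0.0004, -0.0002, 0],
  [0.0116, 0.0039, -0.0082, -0.0004, -0.0002, 0],
  [0, 0, 0, 0, 0, 0],
])

```text
clock: 35.4
tool_pos: [0.4756, -0.1848, 0.1373]
orientation: [-179.9, 53.0, -159.8]
force: [0.1, -0.4, -0.4]
opening: 0.0877
gripper_force: 0.0
```

```bash
python3 t11.py
```

```text
[ 0.4756 -0.1848  0.1373] [ 0.1136 -0.3603 -0.3686] lean 53.03630954423951 az 20.180777607403993
```

Emit:
play_rows([
  [0, 0, 0, 0, 0, 0],
  [0, 0, 0, 0, 0, 0],
  [0, 0, 0, 0, 0, 0],
  [0, 0, 0, 0, 0, 0],
  [0, 0, 0, 0, 0, 0],
  [0, 0, 0, 0, 0, 0],
  [0, 0, 0, 0, 0, 0],
], gripper=-0.2)

```text
clock: 36.1
tool_pos: [0.4748, -0.1852, 0.1386]
orientation: [-179.8, 53.1, -159.7]
force: [-0.5, 0.9, 3.0]
opening: 0.0466
gripper_force: 30.0
```

```bash
python3 t11.py; cat > t14.py <<'E'
from plan import *
from plant import get_obs
o_=get_obs();q=o_["joint_pos"];T=o_["tool_pos"];Rm=fk(q)[1]
o=lambda l,a:orient(l,90+a,0);d=lambda l,a:o(l,a).as_matrix()[:,2]
for l,a,g in((53,8,np.array([.572,.215,.082])),(53,10,np.array([.58,.215,.082]))):
    R1=o(l,a);print({k:round(v*1000,1) for k,v in clear(g,R1).items()})
    plan(q,[(T+[0,0,.13],Rm,7),([.51,.03,.27],o(62,40),9),([.51,.12,.25],o(66,20),7),(g-.12*d(l,a),R1,9),(g,R1,8)])
E
python3 t14.py
```

```text
[ 0.4748 -0.1852  0.1386] [-0.5386  0.8903  2.9514] lean 53.089035800672534 az 20.11230934287001
{'wall': np.float64(35.8), 'slat': np.float64(36.5), 'han': np.float64(37.7), 'floor': np.float64(33.0), 'b+0.1': np.float64(53.4), 'b-0.1': np.float64(47.9)}
0 7 row [-0.0002, -0.0003, 0.0233, 0.0, 0.0, 0.0] q [-37.8  -4.  -24.3 -58.4 -52.6  -1.5] dq/row 4.0 margin 29.2 err 0.0000 mm/row 19 deg/row 0.0
1 9 row [0.0049, 0.0299, 0.0002, 0.0028, -0.0048, 0.0122] q [-22.7  -2.8 -27.7 -72.  -55.6  12.3] dq/row 1.9 margin 30.5 err 0.0000 mm/row 24 deg/row 2.4
2 7 row [0.0, 0.0161, -0.0036, 0.0016, -0.0028, -0.0159] q [ -5.5 -10.5 -40.  -97.5 -23.4  19.2] dq/row 6.6 margin 18.2 err 0.0000 mm/row 13 deg/row 2.9
3 9 row [-0.0046, 0.0113, -0.0133, -0.0019, 0.0078, -0.0074] q [  -3.1   -1.1  -55.7 -152.1  -19.1   70.1] dq/row 11.0 margin 2.6 err 0.0000 mm/row 14 deg/row 2.0
4 8 row [0.0148, 0.0021, -0.0113, -0.0, -0.0, 0.0] q [  -2.8   21.2  -55.8 -166.6  -40.2   86.2] dq/row 4.4 margin 0.4 err 0.0000 mm/row 15 deg/row 0.0
{'wall': np.float64(31.3), 'slat': np.float64(25.1), 'han': np.float64(29.0), 'floor': np.float64(33.0), 'b+0.1': np.float64(48.2), 'b-0.1': np.float64(40.2)}
0 7 row [-0.0002, -0.0003, 0.0233, 0.0, 0.0, 0.0] q [-37.8  -4.  -24.3 -58.4 -52.6  -1.5] dq/row 4.0 margin 29.2 err 0.0000 mm/row 19 deg/row 0.0
1 9 row [0.0049, 0.0299, 0.0002, 0.0028, -0.0048, 0.0122] q [-22.7  -2.8 -27.7 -72.  -55.6  12.3] dq/row 1.9 margin 30.5 err 0.0000 mm/row 24 deg/row 2.4
2 7 row [0.0, 0.0161, -0.0036, 0.0016, -0.0028, -0.0159] q [ -5.5 -10.5 -40.  -97.5 -23.4  19.2] dq/row 6.6 margin 18.2 err 0.0000 mm/row 13 deg/row 2.9
3 9 row [-0.0034, 0.0109, -0.0133, -0.0021, 0.0078, -0.0061] q [  -1.6   -1.1  -50.9 -142.4  -15.3   60.5] dq/row 10.4 margin 7.4 err 0.0000 mm/row 14 deg/row 1.8
4 8 row [0.0147, 0.0026, -0.0113, -0.0, -0.0, 0.0] q [  -3.8   21.   -53.  -161.8  -37.6   83.8] dq/row 6.2 margin 3.8 err 0.0000 mm/row 15 deg/row 0.0
```

Emit:
play_rows([
  [0, 0, 0.01, 0, 0, 0],
  [0, 0, 0.018, 0, 0, 0],
  [0, 0, 0.025, 0, 0, 0],
  [0, 0, 0.027, 0, 0, 0],
  [0, 0, 0.027, 0, 0, 0],
  [0, 0, 0.027, 0, 0, 0],
  [0, 0, 0.027, 0, 0, 0],
])

```text
clock: 36.8
tool_pos: [0.4744, -0.1855, 0.2675]
orientation: [-179.8, 53.0, -159.7]
force: [-0.4, -0.2, -2.7]
opening: 0.0467
gripper_force: 30.0
```

Emit:
play_rows([
  [0.0049, 0.0299, 0.0002, 0.0028, -0.0048, 0.0122],
  [0.0049, 0.0299, 0.0002, 0.0028, -0.0048, 0.0122],
  [0.0049, 0.0299, 0.0002, 0.0028, -0.0048, 0.0122],
  [0.0049, 0.0299, 0.0002, 0.0028, -0.0048, 0.0122],
  [0.0049, 0.0299, 0.0002, 0.0028, -0.0048, 0.0122],
  [0.0049, 0.0299, 0.0002, 0.0028, -0.0048, 0.0122],
  [0.0049, 0.0299, 0.0002, 0.0028, -0.0048, 0.0122],
  [0.0049, 0.0299, 0.0002, 0.0028, -0.0048, 0.0122],
  [0.0049, 0.0299, 0.0002, 0.0028, -0.0048, 0.0122],
])

```text
clock: 37.7
tool_pos: [0.5102, 0.0319, 0.2681]
orientation: [-179.9, 62.1, -139.7]
force: [1.2, 0.2, -3.0]
opening: 0.047
gripper_force: 30.0
```

Emit:
play_rows([
  [0, 0.0161, -0.0036, 0.0016, -0.0028, -0.0159],
  [0, 0.0161, -0.0036, 0.0016, -0.0028, -0.0159],
  [0, 0.0161, -0.0036, 0.0016, -0.0028, -0.0159],
  [0, 0.0161, -0.0036, 0.0016, -0.0028, -0.0159],
  [0, 0.0161, -0.0036, 0.0016, -0.0028, -0.0159],
  [0, 0.0161, -0.0036, 0.0016, -0.0028, -0.0159],
  [0, 0.0161, -0.0036, 0.0016, -0.0028, -0.0159],
  [0, 0, 0, 0, 0, 0],
])

```text
clock: 38.5
tool_pos: [0.5087, 0.1224, 0.2469]
orientation: [180.0, 66.0, -160.1]
force: [-0.3, -1.3, -3.0]
opening: 0.0469
gripper_force: 30.0
```

```bash
python3 look.py; cat > t15.py <<'E'
from plan import *
from plant import get_obs
o_=get_obs();q=o_["joint_pos"];print(q)
o=lambda l,a:orient(l,90+a,0);d=lambda l,a:o(l,a).as_matrix()[:,2]
for l,a,g in((53,13,np.array([.578,.22,.084])),):
    R1=o(l,a);print({k:round(v*1000,1) for k,v in clear(g,R1).items()})
    plan(q,[(g-.12*d(l,a),R1,9),(g,R1,8)])
E
python3 t15.py
```

```text
[ -5.8464 -10.1244 -40.5214 -99.2513 -23.7524  21.2093] [-0.3337 -1.3322 -3.015 ] [0.5087 0.1224 0.2469] 38.5
L pan z 0.10967885681203732 75
R 48 [ 0.4759 -0.4355  0.155 ] [ 0.4992 -0.3979  0.1741] c 
R pan z None 0
[ -5.9 -10.1 -40.4 -99.  -23.8  21. ]
{'wall': np.float64(30.6), 'slat': np.float64(23.1), 'han': np.float64(27.4), 'floor': np.float64(35.0), 'b+0.1': np.float64(51.1), 'b-0.1': np.float64(43.7)}
0 9 row [-0.0035, 0.0104, -0.0126, -0.0023, 0.0077, -0.0043] q [   3.8   -2.1  -45.2 -127.9   -9.3   43.8] dq/row 8.1 margin 7.2 err 0.0000 mm/row 13 deg/row 1.6
1 8 row [0.0146, 0.0034, -0.0113, 0.0, -0.0, 0.0] q [  -4.2   20.1  -50.4 -155.5  -34.7   80. ] dq/row 9.8 margin 7.2 err 0.0000 mm/row 15 deg/row 0.0
```

```bash
sed -i 's/(53,13,/(53,11,/' t15.py; python3 t15.py
```

```text
[ -5.9 -10.1 -40.4 -99.  -23.8  21. ]
{'wall': np.float64(34.4), 'slat': np.float64(25.1), 'han': np.float64(28.8), 'floor': np.float64(35.0), 'b+0.1': np.float64(48.9), 'b-0.1': np.float64(44.5)}
0 9 row [-0.0036, 0.0109, -0.0126, -0.0021, 0.0077, -0.0055] q [   0.1   -1.6  -49.2 -138.9  -13.3   56.3] dq/row 9.8 margin 8.8 err 0.0000 mm/row 14 deg/row 1.8
1 8 row [0.0147, 0.0029, -0.0113, -0.0, 0.0, 0.0] q [  -3.5   20.5  -52.4 -160.4  -36.7   82.9] dq/row 7.1 margin 4.7 err 0.0000 mm/row 15 deg/row 0.0
```

Emit:
play_rows([
  [-0.0036, 0.0109, -0.0126, -0.0021, 0.0077, -0.0055],
  [-0.0036, 0.0109, -0.0126, -0.0021, 0.0077, -0.0055],
  [-0.0036, 0.0109, -0.0126, -0.0021, 0.0077, -0.0055],
  [-0.0036, 0.0109, -0.0126, -0.0021, 0.0077, -0.0055],
  [-0.0036, 0.0109, -0.0126, -0.0021, 0.0077, -0.0055],
  [-0.0036, 0.0109, -0.0126, -0.0021, 0.0077, -0.0055],
  [-0.0036, 0.0109, -0.0126, -0.0021, 0.0077, -0.0055],
  [-0.0036, 0.0109, -0.0126, -0.0021, 0.0077, -0.0055],
  [-0.0036, 0.0109, -0.0126, -0.0021, 0.0077, -0.0055],
  [0, 0, 0, 0, 0, 0],
])

```text
clock: 39.55
tool_pos: [0.4835, 0.1984, 0.1558]
orientation: [-180.0, 52.9, -169.0]
force: [-0.6, -0.5, -2.5]
opening: 0.0467
gripper_force: 30.0
```

```bash
python3 t11.py; sed -i 's/(g-.12\*d(l,a),R1,9),//' t15.py; python3 t15.py
```

```text
[0.4835 0.1984 0.1558] [-0.6279 -0.452  -2.5022] lean 52.90773482083963 az 10.90852976972981
[  -0.1   -1.6  -49.3 -138.8  -13.3   56.3]
{'wall': np.float64(34.4), 'slat': np.float64(25.1), 'han': np.float64(28.8), 'floor': np.float64(35.0), 'b+0.1': np.float64(48.9), 'b-0.1': np.float64(44.5)}
0 8 row [0.0147, 0.003, -0.0111, 0.0, -0.0001, 0.0001] q [  -3.5   20.5  -52.4 -160.4  -36.7   82.9] dq/row 7.1 margin 4.7 err 0.0000 mm/row 15 deg/row 0.0
```

Emit:
play_rows([
  [0.0147, 0.003, -0.0111, 0, 0, 0],
  [0.0147, 0.003, -0.0111, 0, 0, 0],
  [0.0147, 0.003, -0.0111, 0, 0, 0],
  [0.0147, 0.003, -0.0111, 0, 0, 0],
  [0.0147, 0.003, -0.0111, 0, 0, 0],
  [0.0147, 0.003, -0.0111, 0, 0, 0],
  [0.0147, 0.003, -0.0111, 0, 0, 0],
  [0.0147, 0.003, -0.0111, 0, 0, 0],
  [0, 0, 0, 0, 0, 0],
  [0, 0, 0, 0, 0, 0],
])

```text
clock: 40.55
tool_pos: [0.5779, 0.2183, 0.0863]
orientation: [-180.0, 53.1, -168.9]
force: [-0.5, -0.4, -1.8]
opening: 0.0469
gripper_force: 30.0
```

```bash
python3 t11.py
```

```text
[0.5779 0.2183 0.0863] [-0.4897 -0.4256 -1.8258] lean 53.10100043632019 az 11.085436571561633
```

Lower 4 mm and watch for contact.

Emit:
play_rows([
  [0, 0, -0.0025, 0, 0, 0],
  [0, 0, -0.0025, 0, 0, 0],
  [0, 0, 0, 0, 0, 0],
])

```text
clock: 40.85
tool_pos: [0.578, 0.2177, 0.0828]
orientation: [-179.9, 53.2, -168.9]
force: [0.1, -0.7, -1.8]
opening: 0.047
gripper_force: 30.0
```

Emit:
play_rows([
  [0, 0, -0.001, 0, 0, 0],
  [0, 0, 0, 0, 0, 0],
])

```text
clock: 41.05
tool_pos: [0.5785, 0.2177, 0.0827]
orientation: [-179.9, 53.3, -168.9]
force: [-3.5, 1.1, 3.2]
opening: 0.0468
gripper_force: 30.0
```

Contact; release and retreat along the tool axis.

Emit:
play_rows([
  [0, 0, 0, 0, 0, 0],
  [0, 0, 0, 0, 0, 0],
  [0, 0, 0, 0, 0, 0],
  [0, 0, 0, 0, 0, 0],
  [0, 0, 0, 0, 0, 0],
  [0, 0, 0, 0, 0, 0],
  [0, 0, 0, 0, 0, 0],
  [0, 0, 0, 0, 0, 0],
], gripper=1)

```text
clock: 41.85
tool_pos: [0.5783, 0.2176, 0.0819]
orientation: [-179.9, 53.1, -168.9]
force: [-0.5, -0.0, 0.7]
opening: 0.0874
gripper_force: 0.0
```

Emit:
play_rows([
  [-0.0147, -0.003, 0.0113, 0, 0, 0],
  [-0.0147, -0.003, 0.0113, 0, 0, 0],
  [-0.0147, -0.003, 0.0113, 0, 0, 0],
  [-0.0147, -0.003, 0.0113, 0, 0, 0],
  [-0.0147, -0.003, 0.0113, 0, 0, 0],
  [-0.0147, -0.003, 0.0113, 0, 0, 0],
  [-0.0147, -0.003, 0.0113, 0, 0, 0],
  [-0.0147, -0.003, 0.0113, 0, 0, 0],
  [0, 0, 0, 0, 0, 0],
])

```text
clock: 42.75
tool_pos: [0.4841, 0.1986, 0.1563]
orientation: [-179.7, 53.4, -168.8]
force: [1.0, 0.3, -0.3]
opening: 0.0875
gripper_force: 0.0
```

```bash
python3 t11.py; python3 - <<'E'
from h import *
np.set_printoptions(precision=3,suppress=True)
p,d=snapshot("side");P=cloud(camera_model("side"),d)
k=(np.abs(P[...,0]-.578)<.05)&(np.abs(P[...,1]-.218)<.05)&(P[...,2]>.108)&(P[...,2]<.135)&(p.min(-1)>130);t=P[k];print("cap",len(t),t.min(0),t.max(0))
k=(np.abs(P[...,0]-.492)<.04)&(np.abs(P[...,1]+.422)<.05)&(P[...,2]>.095)&(P[...,2]<.2)&(p.min(-1)>110);t=P[k];print("R",len(t),t.min(0) if len(t) else 0,t.max(0) if len(t) else 0)
cv2.imwrite("pics/c7.png",cv2.resize(p[100:400,130:480],(700,600)))
E
```

```text
[0.4841 0.1986 0.1563] [ 1.0276  0.3169 -0.3223] lean 53.37434044487205 az 10.929855081318477
cap 252 [0.559 0.204 0.108] [0.596 0.239 0.119]
R 386 [ 0.472 -0.435  0.095] [ 0.517 -0.391  0.175]
```

View pics/c7.png

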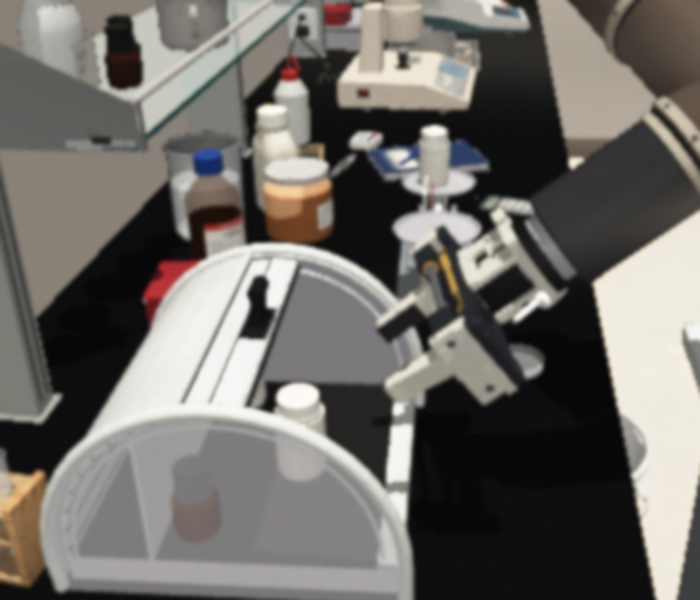

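```bash
python3 -c "
from plant import *
print(close_job())"
```

```text
the job is handed in; nothing more can be done
None
```

I handed the job in at about 43 s. The shutter is up and holding by itself, the fuller pot is back upright on the cabinet floor, the lighter one is standing on the right pan, and the last side view shows nothing else knocked over. One caution: joints 3 and 6 read about 0.01° past their stated range for an instant early on. The hand-in gave no verdict, so I can't say whether that counts against the run.

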